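# Load the empty side of a double vise and crank it tight

## Robot

A 6-joint arm with a two-finger parallel gripper is mounted at the origin on the work surface. World frame = base frame: x ahead of the robot, y to its left, z up, the work surface at z = 0. Lengths are in m, angles in rad, forces in N, time in s.
With the tool pointing down it reaches from about 0.25 to 0.775 m from the base axis. Payload 4 kg.
Tool frame: the origin (TCP) lies where the fingers leave the gripper's body, on its centre line; the fingertips stand 73 mm ahead of it and the grasp point (between the pads) lies 54 mm ahead of it; z points along the fingers, x is the direction in which the jaws open and shut, and the axes are right-handed (so a half turn about z gives the same grasp; the last joint's range is limited). The gripper opens to 85 mm and grips with 20 to 120 N. Pads are 22 mm wide; open, the fingers measure 114 mm over their backs; the gripper's body (76 mm by 85 mm) begins 54 mm behind the grasp point. The pads swing forward as they close: fully open they stand 13 mm farther back than shut.
Start: joints at [-1.401, 0.087, 1.371, -0, 1.684, -0.103], TCP at [0.148, -0.53, 0.304] pointing down, gripper open.
Joint ranges: [-3.1, 3.1], [-0.76, 2.03], [0.27, 2.55], [-1.08, 4.22], [0.17, 2.65], [-2.57, 2.57]. Speed limits (rad/s): [2.79, 2.79, 3.14, 3.14, 3.14, 3.14].

## Interface

Orientations are given as a rotation vector (axis times angle).
In Python, from cell import get_obs, camera, camera_params, finish_job gives the robot as it stands. The module is installed in compiled form; this text tells all that it offers.
- The arm moves only by the tool apply_moves, never from a script. Its arguments are lists of equal length, an entry for each row: "delta_pos": the shift along the tool's x, y, z in units of 0.03 m (1.0 is 0.03 m), a list of three; "turn": the turn, a rotation vector about the tool's x, y, z in units of 6 degrees (1.0 is 6 degrees), a list of three; "jaw": the closure, from -1 (fully open) to 1 (shut), so that 0 is half open. A call has exactly 10 rows; each row shifts and turns the commanded pose from where the row before left it, along the tool's axes as they then stand; what a row does not reach is not made up. A row lasts 1/8 s, in which the tool goes at most 62.5 mm and 10.7 degrees, less where a joint would pass 70% of its speed; a pose out of reach is approached as far as the arm can. A call with a number of a shift or a turn outside -1 to 1 is refused whole. A call with a gripper value outside its range is refused whole. The fingers move at their own pace and stop on an object; "newtons" is the grip in N (left out, the last holds). Time passes only in rows, so rows that do not move let the fingers close, or fill a call up. It gives the time, the measured TCP pose, the force and the opening at its end, in the units of the state.
- get_obs(): the state, without advancing time (a new reading comes with each control period).
- camera(name): name is "side" or "top"; returns the picture (384x512x3 uint8, blue, green, red); there is no depth.
- camera_params(name): a dict with "camera_matrix" (3x3 intrinsics, pixels), "R" (3x3) and "t" (3): a world point X has camera coordinates R X + t. Camera axes: x right, y down, z forward; pixel columns grow to the right and rows downward; lengths in m; the calibration is good to about 2 mm. A picture is of the moment at which its call begins. camera_params takes no time and is no camera call.
- finish_job(): hands the job in, once; it reports no verdict.
The state is a dict: "time": time; "joints": joint angles; "joint_vel": joint speeds; "joint_efforts": joint torques, N m; "tool_pos": TCP position; "ee_rot": TCP orientation; "force": force on the tool from outside, world axes, zero at the start; "wrist_torque": the same for the moment, N m; "finger_gap": finger opening in m.
Only numpy, scipy, OpenCV 4.12 (cv2) and the standard library are available. Lean on these libraries where they do the work, as an engineer would, in place of code of your own. Each camera call takes 0.05 s, during which the arm holds its last target. There are 200 camera calls.

## Task

One station of the double vise already has its wooden blank; the other station is empty. Take the matching shouldered blank out of the leaning rack, stand it foot down on the steel bar in the empty station, straight and centred between the jaws without dropping it, then wind the crank clockwise until both blanks are held firmly. Leave the seated blank in its station, do not disturb the other pieces in the rack or the things on the bench, and let go of everything.

Things in the scene. Friction and masses are not known exactly. Their poses are not given: they have to be found in the camera images.
- vise: double-station machine vise (two workpieces at once), grey iron, on a dark hardwood beam 130 x 200 x 75 mm (x, y, z), fixed. Origin: centre of the beam's underside on the bench; y along the screw, +y towards the crank; z up. Yaw within 0.15 rad. The fixed centre jaw's two steel faces are at y = +18 and -18 mm, 66 mm wide. Slide ways 110 mm, jaw tops 150 mm above the bench.
- station_left (a point): where a gripped blank's foot centre ends in the left station: vise x 0, y +30, z 122 mm, axes as the vise. That is the top of a fixed flat steel bar (60 x 18 x 12 mm, centred at y +33 mm) on which blanks stand. At the start either station may be the empty one; put a blank down midway in the open gap.
- station_right (a point): the same for the right station: vise x 0, y -30, z 122 mm, its bar centred at y -33 mm
- jaw_left: sliding jaw of the left station (vise +y side, nearer the crank), 66 mm wide, 28 mm thick, 40 mm high. Origin: middle of its clamping face at the level of the ways; axes as the vise. The station's open gap is this origin's y in the vise frame minus 18 mm: 30.5 to 35.5 mm at the start, equal in both stations.
- jaw_right: the same on the right station (vise -y side); gap = -y in the vise frame minus 18 mm. One left-and-right-hand screw drives both sliding jaws together.
- crank (a joint): turn of the crank, rad, 0 with the grip straight above the screw; -2.6 to 2.6 at the start. Grows when wound clockwise seen from the handle end (from the top the grip goes to the vise's -x side): that closes both jaws, 6 mm a turn; 1.1 to 1.9 turns meet the 24 mm blanks, some 60 degrees more grips firmly. Stays where left; about 2.5 N at the grip turns it, more once gripping.
- crank_axis (a point): point on the screw's axis (vise x 0, y +172, z 91 mm), centre of the upright circle in which point crank_grip goes round
- crank_grip (a point): point on the centre line of the crank's wooden grip, a freely turning sleeve 22 mm in diameter, 85 mm long, parallel to the screw and 50 mm off its axis. The point lies 48 mm out from the crank arm's outer face, 37 mm from the sleeve's free end.
- blank_in_vise: blank already standing loosely in one station: light wood, foot 60 mm (x) by 24 mm (y, the clamped thickness) by 37 mm high, with a tongue 36 x 24 mm in the middle of its top, 55 mm high overall, 65 g. Origin: centre of the foot's underside; z up through the tongue. It shifts a few mm when gripped.
- blank_in_rack: matching loose blank, same shape, size and axes (a half turn about z makes no difference; 45 to 90 g). It stands in one of the rack's three bays, tongue out, tipped 30 degrees, its x along the rack, its 24 mm thickness across the slot; 29 mm stands out of the slot. Standing in the vise, 27 mm rises above the jaw tops.
- rack: dark wooden rack 222 mm long (its y), 85 mm deep, 66 mm high, fixed. Origin: centre of its underside. One slot in three bays at y -66, 0, +66 mm, each 61 mm by 28 mm across, 26 mm deep, tipped 30 degrees from vertical so that pieces lean with their tops to the rack's +x side, away from the robot, and come out along the slant. Slot floor centre 32 mm above the bench.
- dowel: bystander in another bay: round dowel of the same wood, 24 mm diameter, 78 mm long. Origin: centre of its foot.
- batten: bystander in the third bay: plain bar of the same wood, 34 x 24 mm, 72 mm long, no tongue. Origin: centre of its foot.
- tin: bystander: plain metal tin, 66 mm diameter, 75 mm high, on the bench beyond the vise. Origin: centre of its underside.
- brush: bystander: brush lying on the bench beyond the rack. Origin: middle of its underside.
- wrench: bystander: wrench lying on the bench in front of the vise. Origin: middle of its underside.
- driver: bystander: screwdriver lying on the bench beyond the vise. Origin: middle of its underside.
- offcut: bystander: wood offcut 75 x 45 x 22 mm on the bench near the robot. Origin: centre of its underside.
Mind the look-alikes: they are no part of the job. What is shaped like the blank_in_rack but red is not meant. What is shaped like the blank_in_vise but red or turquoise is not meant.

How it is judged:
By the outcome, as a careful person would: the job done as asked, in the order asked, and still so for the second after the job is handed in, with the robot touching nothing.
It also fails if it takes over 67 s, if anything falls off the work surface, if the arm or the gripper's body presses on something with over 40 N, if the wrist force passes 120 N, or if a joint passes its speed limit or range.

## Working session

There is one attempt and no reset: what is moved stays moved. The work goes in short steps, Python scripts to look and compute and a tool call to move; the robot and the scene stay as the last step left them, time stands still between calls to the robot, and variables do not carry over. Pictures are saved under pics/ and viewed, about 8 in all and at most 12, crops included, and the job is handed in when it is done.

Besides the shell and the picture viewer there is one more tool, called by a JSON object that holds its "api" and its "payload", one argument or row to a line. apply_moves: Moves the arm, as the interface text tells. Its arguments: {"type":"object","properties":{"delta_pos":{"type":"array"},"turn":{"type":"array"},"jaw":{"type":"array"},"newtons":{"type":"number"}},"required":["delta_pos","turn","jaw"]}

```bash
mkdir -p pics; python3 - <<'E'
from cell import *
import cv2,numpy as np
for n in("side","top"):
    cv2.imwrite(f"pics/{n}0.png",camera(n)); p=camera_params(n); print(n,p["camera_matrix"].round(1).tolist(),p["R"].round(4).tolist(),p["t"].round(4).tolist(), (-p["R"].T@p["t"]).round(3))
print(get_obs())
E
```

```text
side [[491.7, 0.0, 251.6], [0.0, 491.7, 188.8], [0.0, 0.0, 1.0]] [[0.8678, -0.4967, -0.016], [-0.3176, -0.5295, -0.7866], [0.3822, 0.6877, -0.6173]] [-0.5176, 0.1934, 1.3886] [-0.02  -1.11   1.001]
top [[349.3, 0.0, 254.5], [0.0, 349.3, 195.0], [0.0, 0.0, 1.0]] [[-0.0046, -0.9999, 0.0141], [-0.9898, 0.0026, -0.1426], [0.1426, -0.0146, -0.9897]] [-0.0908, 0.5229, 1.1094] [ 0.359 -0.076  1.174]
{'time': 0.1, 'joints': array([-1.40110645e+00,  8.78961106e-02,  1.37216445e+00,  2.28734093e-05,
        1.68359830e+00, -1.03096245e-01]), 'joint_vel': array([ 0.00034483,  0.00019065, -0.00307096, -0.00132305, -0.0004451 ,
       -0.00119641]), 'joint_efforts': array([ 2.07451449e-03, -3.53015542e+01, -3.14218676e+01, -6.38410438e-05,
        7.92914332e-03, -1.45341360e-06]), 'tool_pos': array([ 0.14812782, -0.52934812,  0.3028167 ]), 'ee_rot': array([-2.50172523e+00,  1.89789312e+00,  2.34465089e-03]), 'force': array([-0.109456  ,  0.61978683, -0.41612689]), 'wrist_torque': array([-0.04213569, -0.00752883,  0.00582885]), 'finger_gap': 0.085697126945382}
```

View pics/side0.png

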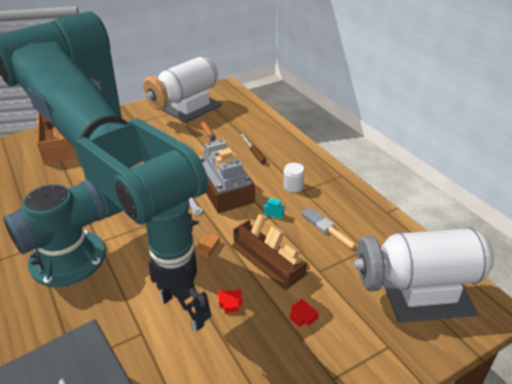

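View pics/top0.png

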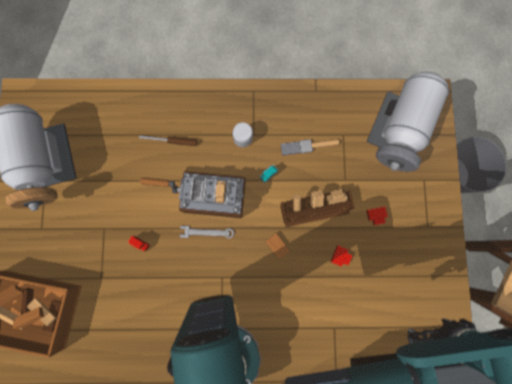

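Side view: the rack is at about (268,250), the vise at (227,175), with red look-alikes at (230,300) and (303,313) and a turquoise one at (274,208). The top view shows the rack at (316,205) and the vise at (212,193). Next I'll crop in closer.

```bash
python3 - <<'E'
import cv2,numpy as np
s=cv2.imread("pics/side0.png");t=cv2.imread("pics/top0.png")
r=lambda im,x,y,w,h,f:cv2.resize(im[y:y+h,x:x+w],None,fx=f,fy=f,interpolation=cv2.INTER_CUBIC)
a=np.hstack([r(s,190,110,80,100,5)[:500],r(s,225,205,80,100,5)[:500]])   # 800x500
b=np.vstack([r(t,135,160,115,60,6.9),])
cv2.imwrite("pics/c1.png",a)
b=np.hstack([r(t,138,165,112,60,4),r(t,272,175,88,60,4)]);cv2.imwrite("pics/c2.png",b);print(b.shape)
E
```

```text
(240, 800, 3)
```

View pics/c1.png

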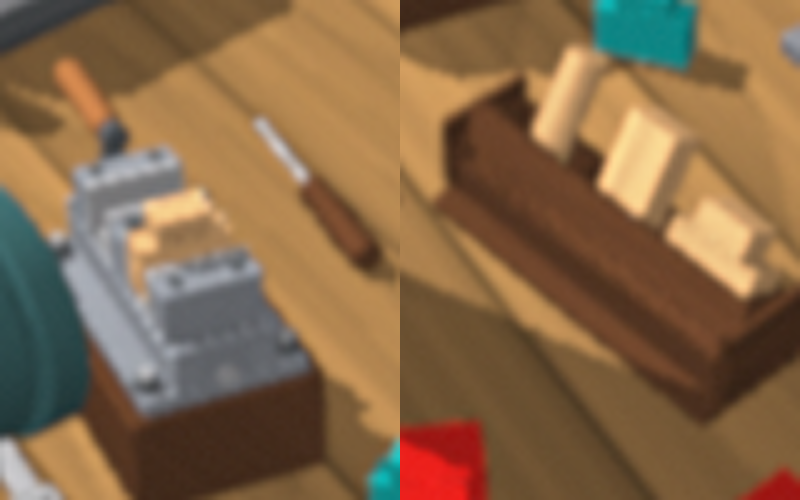

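View pics/c2.png

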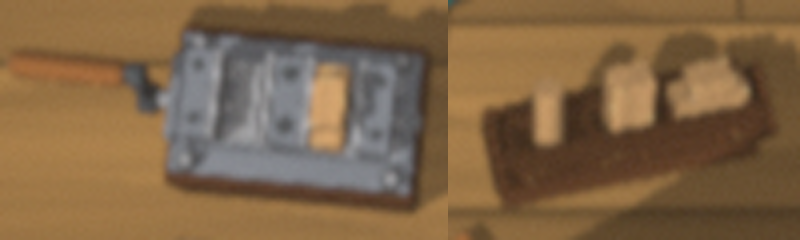

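Candidates: the light-wood shouldered blank is at the right end of the rack (side ≈ (285,252), top ≈ (347,195)). Also in the rack are the batten (middle) and the dowel (left). The red look-alikes at (376,215), (342,257) and (138,243) and the turquoise one at (269,173), all top view, are not meant. The crop confirms the shouldered piece in the rack's -y bay. The right station holds a blank and the left one is empty. Now I'll measure with masks.

```bash
cat > h.py <<'E'
import cv2,numpy as np
from cell import *
P={n:camera_params(n) for n in("side","top")}
def ray(n,u,v):
    p=P[n];d=p["R"].T@np.linalg.solve(p["camera_matrix"],[u,v,1.]);return -p["R"].T@p["t"],d
def onz(n,u,v,z):
    c,d=ray(n,u,v);return c+d*(z-c[2])/d[2]
def proj(n,X):
    p=P[n];q=p["camera_matrix"]@(p["R"]@np.asarray(X,float)+p["t"]);return q[:2]/q[2]
def tri(a,b):
    c,d=ray("top",*a);e,f=ray("side",*b);s=np.linalg.lstsq(np.c_[d,-f],e-c,rcond=None)[0]
    return (c+d*s[0]+e+f*s[1])/2,np.linalg.norm(c+d*s[0]-e-f*s[1])
E
python3 - <<'E'
from h import *
t=cv2.imread("pics/top0.png");s=cv2.imread("pics/side0.png")
for n,im,boxes in(("top",t,dict(rack=(275,180,85,50),vise=(170,163,82,60))),("side",s,dict(rack=(225,205,85,85),vise=(192,130,72,85)))):
  h=cv2.cvtColor(im,cv2.COLOR_BGR2HSV)
  for k,(x,y,w,hh) in boxes.items():
    c=h[y:y+hh,x:x+w].astype(int);H,S,V=c[...,0],c[...,1],c[...,2]
    m=dict(light=(V>170)&(S>60)&(H<30),dark=(V<110)&(S>110)&(H<20),grey=(S<50)&(V<235))
    for q,mm in m.items():
      N,L,st,ce=cv2.connectedComponentsWithStats(mm.astype(np.uint8),connectivity=4)
      for i in range(1,N):
        if st[i,4]>25:
          r=cv2.minAreaRect(np.argwhere(L==i)[:,::-1].astype(np.float32)+[x,y]) if 0 else cv2.minAreaRect((np.argwhere(L==i)[:,::-1]+[x,y]).astype(np.float32))
          print(n,k,q,st[i,4],(ce[i]+[x,y]).round(1),np.round(r[0],1),np.round(r[1],1),round(r[2],1))
def g(im,x,y,w,h,f):
  o=cv2.resize(im[y:y+h,x:x+w],None,fx=f,fy=f,interpolation=cv2.INTER_LINEAR)
  for u in range(-(-x//10)*10,x+w,10):
    cv2.line(o,(int((u-x+.5)*f),0),(int((u-x+.5)*f),5),(0,255,0),1);cv2.putText(o,str(u),(int((u-x)*f)-6,16),0,.35,(0,255,0))
  for v in range(-(-y//10)*10,y+h,10):
    cv2.line(o,(0,int((v-y+.5)*f)),(5,int((v-y+.5)*f)),(0,255,0),1);cv2.putText(o,str(v),(6,int((v-y)*f)+5),0,.35,(0,255,0))
  return o
a=np.hstack([g(t,172,164,80,58,5),g(t,276,180,80,58,5)]);b=np.hstack([g(s,190,128,80,62,5),g(s,228,210,80,62,5)])
cv2.imwrite("pics/c3.png",np.vstack([a,b]))
E
```

```text
top rack light 114 [317.1 199.7] [317.4 199.1] [13. 10.] 84.8
top rack light 74 [337.7 198.1] [337.3 197.7] [ 6.5 15.5] 79.7
top rack light 52 [296.2 203.2] [296.  203.5] [11.  4.] 90.0
top rack dark 2087 [326.1 210.8] [320.  206.5] [45. 78.] 90.0
top vise light 140 [219.2 191.8] [219.1 191.6] [ 7.8 19.2] 7.1
top vise light 26 [173.7 201.5] [173.5 201. ] [4. 7.] 90.0
top vise dark 809 [224.8 185.6] [216.8 190.2] [69.6 49.8] 5.4
top vise grey 2047 [209.2 192.8] [205.8 192.2] [73.1 36. ] 5.4
side rack light 706 [298.2 224.4] [292.5 230. ] [50. 33.] 90.0
side rack light 160 [256.8 223.3] [255.6 222.8] [11.6 20.6] 26.6
side rack light 253 [230.6 227.9] [232.5 230.5] [20.4 25.5] 11.3
side rack light 355 [270.8 232.8] [270.  233.2] [20.6 23. ] 29.4
side rack light 305 [287.6 250. ] [287.5 250.5] [26.9 15.6] 45.0
side rack light 63 [228.3 254.9] [227.7 255.5] [17.2  6.1] 56.3
side rack light 119 [250.4 265. ] [249.8 265.4] [34.1  5.2] 41.2
side rack dark 87 [233.  206.8] [236.5 208. ] [ 6. 23.] 90.0
side rack dark 1560 [268.7 257.4] [268.9 254.4] [84.8 35.5] 40.6
side rack dark 424 [246.6 2
[... 217 characters left out ...]
.4
side vise light 1178 [240.2 154.5] [239.8 155.7] [70.3 41.6] 25.0
side vise light 252 [255.9 136.9] [252. 140.] [20. 22.] 90.0
side vise light 149 [197.3 146.7] [197.2 146.3] [21.2  9.2] 53.1
side vise light 26 [204.8 139.7] [204.8 139.3] [5.7 4.9] 45.0
side vise light 220 [206.4 204.8] [206.8 206.4] [24.7 10.8] 57.7
side vise dark 34 [195.2 133.3] [195.4 133.6] [9.4 4. ] 29.7
side vise dark 32 [261.2 157.1] [261.  156.7] [15.1  4.2] 74.7
side vise dark 906 [232.9 198.2] [234.7 197.4] [56.1 31.3] 3.8
side vise grey 1428 [222.7 168.6] [221.1 166.2] [62.8 35.9] 53.7
side vise grey 33 [245.8 139.4] [245.8 139.3] [14.2  2.2] 51.3
side vise grey 106 [195.8 208. ] [193.9 206.4] [19.   9.4] 53.1
```

View pics/c3.png

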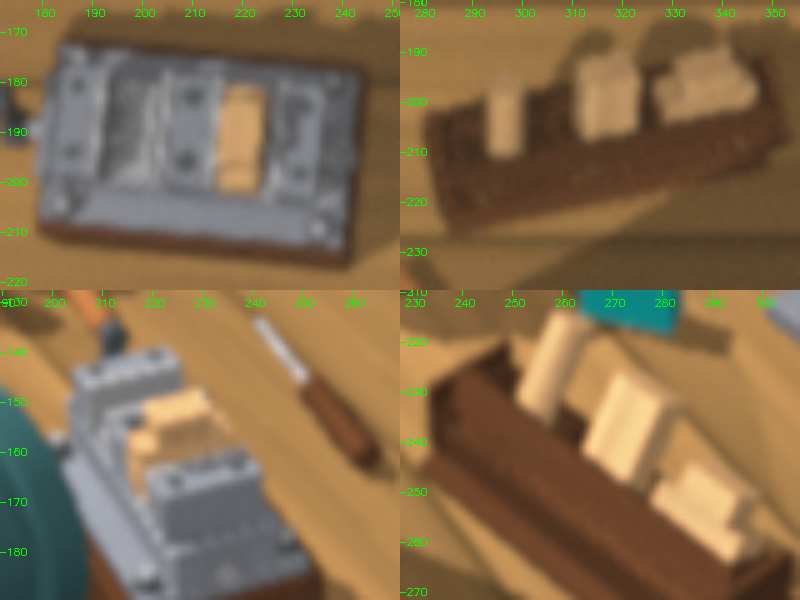

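```bash
cat >> h.py <<'E'
def rect(im,n,org,yaw,z,hx,hy,f):
    """top-down plan of plane z in a local frame; +y left, +x up, f px per mm"""
    c,s=np.cos(yaw),np.sin(yaw)
    L=[(hx,hy),(hx,-hy),(-hx,-hy),(-hx,hy)]
    w=[(org[0]+c*a-s*b,org[1]+s*a+c*b,z) for a,b in L]
    src=np.float32([proj(n,q) for q in w]);W,H=int(2000*hy*f),int(2000*hx*f)
    M=cv2.getPerspectiveTransform(src,np.float32([(0,0),(W,0),(W,H),(0,H)]))
    o=cv2.warpPerspective(im,M,(W,H),flags=cv2.INTER_CUBIC)
    for k in range(-int(hy*100),int(hy*100)+1):
        u=int((hy-k/100)*1000*f);cv2.line(o,(u,0),(u,8 if k%5==0 else 4),(0,255,0),1)
        if k%5==0:cv2.putText(o,str(k*10),(u+2,12),0,.35,(0,255,0))
    for k in range(-int(hx*100),int(hx*100)+1):
        v=int((hx-k/100)*1000*f);cv2.line(o,(0,v),(8 if k%5==0 else 4,v),(0,255,0),1)
        if k%5==0:cv2.putText(o,str(k*10),(10,v+4),0,.35,(0,255,0))
    return o
E
python3 - <<'E'
from h import *
t=cv2.imread("pics/top0.png");s=cv2.imread("pics/side0.png")
v0=onz("top",209.8,189.6,.15);print("centre jaw",v0)
x1,x2=onz("top",296,203,.07),onz("top",337.3,197.7,.07);print("rack pieces",x1,x2,np.linalg.norm(x1-x2))
print("blank tri",tri((340,196),(288,249)))
print("rack mid",onz("top",318,206,.05))
r0=onz("top",317.4,199.1,.075);d=x1-x2;ry=np.arctan2(-d[0],d[1]);print("rackyaw",ry,r0)
a=[rect(im,n,v0[:2],-.094,.15,.07,.1,2) for n,im in(("top",t),("side",s))]
b=[rect(im,n,r0[:2],ry,.0796,.07,.1,2) for n,im in(("top",t),("side",s))]
cv2.imwrite("pics/r1.png",np.vstack([np.hstack(a),np.hstack(b)]))
E
```

```text
centre jaw [0.52291845 0.04146185 0.15      ]
rack pieces [ 0.49181831 -0.22429878  0.07      ] [ 0.5085131  -0.35708554  0.07      ] 0.13383212645340917
blank tri (array([ 0.50704235, -0.3597554 ,  0.08561072]), np.float64(0.010135237769014645))
rack mid [ 0.48421431 -0.29828935  0.05      ]
rackyaw 0.12507004998024426 [ 0.50351238 -0.29210417  0.075     ]
```

View pics/r1.png

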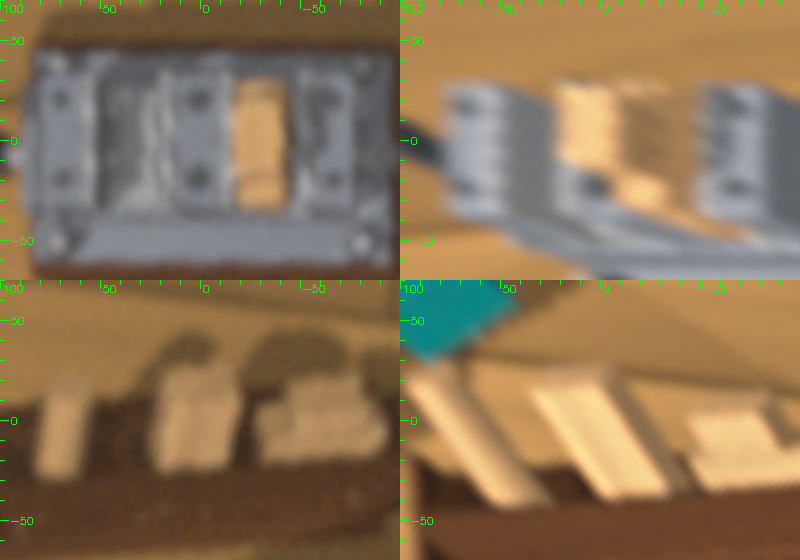

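```bash
python3 - <<'E'
from h import *
t=cv2.imread("pics/top0.png");x,y=275,180
c=t[y:y+50,x:x+85].astype(int);R=c[...,2]
m=(R>125)
N,L,st,ce=cv2.connectedComponentsWithStats(m.astype(np.uint8),connectivity=4)
for i in range(1,N):
  if 20<st[i,4]<600: print(st[i],(ce[i]+[x,y]).round(1))
for k,a,b,Lg in(("dowel",(296,203.3),(256.8,223.3),78),("batten",(317.3,199.5),(270.8,232.8),72),("blank",(337.5,197.3),(287.6,250.),55)):
  p,e=tri(a,b);mid=(26+Lg)/2;w=.032+mid/1000*.866+.009*.5
  print(k,p.round(4),"miss",round(e,4),"exp z",round(w,4),"foot x off",round(mid*.5-9*.866,1))
print(*[(q,onz("top",q[0],q[1],.064).round(4)) for q in((327,200),(348,197))])
E
```

```text
[ 19  38  35   9 140] [312.6 223.3]
dowel [ 0.4887 -0.2228  0.0765] miss 0.003 exp z 0.0815 foot x off 18.2
batten [ 0.4971 -0.2876  0.0892] miss 0.0071 exp z 0.0789 foot x off 16.7
blank [ 0.5064 -0.3549  0.0771] miss 0.0052 exp z 0.0716 foot x off 12.5
((327, 200), array([ 0.502 , -0.3251,  0.064 ])) ((348, 197), array([ 0.5115, -0.3933,  0.064 ]))
```

```bash
cat >> h.py <<'E'
from scipy.spatial.transform import Rotation as Rn
VO=np.array([.522,.0425]);VY=-.094
def V(p):  # vise frame (m) -> world
    c,s=np.cos(VY),np.sin(VY);return np.array([VO[0]+c*p[0]-s*p[1],VO[1]+s*p[0]+c*p[1],p[2]])
RY=.18;F=np.array([.4938,-.3565,.032])
cy,sy=np.cos(RY),np.sin(RY);AX=np.array([.5*cy,.5*sy,.8660]);NX=np.array([.8660*cy,.8660*sy,-.5])
def plan(pos,z,x,n=10,tool=0.):
    """rows from the measured pose to tool z,x dirs with the point `tool` m ahead of the TCP at pos"""
    o=get_obs();R0=Rn.from_rotvec(o["ee_rot"]);z=np.array(z,float)/np.linalg.norm(z);best=None
    x=np.array(x,float);x-=z*(x@z);x/=np.linalg.norm(x)
    for sg in(1,-1):
        R1=Rn.from_matrix(np.c_[sg*x,np.cross(z,sg*x),z]);r=(R0.inv()*R1).as_rotvec()
        if best is None or np.linalg.norm(r)<np.linalg.norm(best[1]):best=(R1,r)
    R1,r=best;P1=np.array(pos)-tool*z;d=(P1-o["tool_pos"])/n
    print("t",round(o["time"],2),"at",o["tool_pos"].round(4),"to",P1.round(4),"turn/row",(np.degrees(r)/n/6).round(3).tolist(),"total",np.degrees(r).round(1))
    print([(( R0*Rn.from_rotvec(r*i/n)).inv().apply(d)/.03).round(2).tolist() for i in range(n)])
E
python3 - <<'E'
from h import *
o=get_obs();print(Rn.from_rotvec(o["ee_rot"]).as_matrix().round(3))
plan(F+.190*AX,-AX,NX)
E
```

```text
[[ 0.269 -0.963 -0.   ]
 [-0.963 -0.269  0.002]
 [-0.002 -0.    -1.   ]]
t 0.1 at [ 0.1481 -0.5293  0.3028] to [ 0.5873 -0.3395  0.1965] turn/row [-0.37, -0.403, -1.376] total [-22.2 -24.2 -82.6]
[[-0.21, -1.58, 0.36], [0.03, -1.61, 0.3], [0.27, -1.59, 0.23], [0.51, -1.55, 0.15], [0.73, -1.46, 0.07], [0.93, -1.34, -0.02], [1.11, -1.19, -0.12], [1.26, -1.01, -0.21], [1.38, -0.81, -0.3], [1.47, -0.59, -0.39]]
```

```bash
python3 - <<'E'
from h import *
plan(F+.190*AX,-AX,NX,n=20)
E
```

```text
t 0.1 at [ 0.1481 -0.5293  0.3028] to [ 0.5873 -0.3395  0.1965] turn/row [-0.185, -0.202, -0.688] total [-22.2 -24.2 -82.6]
[[-0.11, -0.79, 0.18], [-0.05, -0.8, 0.16], [0.01, -0.8, 0.15], [0.08, -0.8, 0.13], [0.14, -0.8, 0.11], [0.2, -0.79, 0.1], [0.25, -0.77, 0.08], [0.31, -0.75, 0.05], [0.36, -0.73, 0.03], [0.42, -0.7, 0.01], [0.47, -0.67, -0.01], [0.51, -0.64, -0.03], [0.56, -0.6, -0.06], [0.6, -0.55, -0.08], [0.63, -0.51, -0.1], [0.66, -0.46, -0.13], [0.69, -0.41, -0.15], [0.72, -0.35, -0.17], [0.74, -0.3, -0.19], [0.75, -0.24, -0.21]]
```

{"api": "apply_moves", "payload": {
  "delta_pos": [
    [-0.11,-0.79,0.18],
    [-0.05,-0.8,0.16],
    [0.01,-0.8,0.15],
    [0.08,-0.8,0.13],
    [0.14,-0.8,0.11],
    [0.2,-0.79,0.1],
    [0.25,-0.77,0.08],
    [0.31,-0.75,0.05],
    [0.36,-0.73,0.03],
    [0.42,-0.7,0.01]
  ],
  "turn": [
    [-0.185,-0.2,-0.69],
    [-0.185,-0.2,-0.69],
    [-0.185,-0.2,-0.69],
    [-0.185,-0.2,-0.69],
    [-0.185,-0.2,-0.69],
    [-0.185,-0.2,-0.69],
    [-0.185,-0.2,-0.69],
    [-0.185,-0.2,-0.69],
    [-0.185,-0.2,-0.69],
    [-0.185,-0.2,-0.69]
  ],
  "jaw": [-1,-1,-1,-1,-1,-1,-1,-1,-1,-1]
}}

```text
time: 1.35
tool_pos: [0.3682, -0.4343, 0.25]
ee_rot: [2.961, -0.864, -0.434]
force: [0.1, -0.7, 0.2]
finger_gap: 0.0856
```

{"api": "apply_moves", "payload": {
  "delta_pos": [
    [0.47,-0.67,-0.01],
    [0.51,-0.64,-0.03],
    [0.56,-0.6,-0.06],
    [0.6,-0.55,-0.08],
    [0.63,-0.51,-0.1],
    [0.66,-0.46,-0.13],
    [0.69,-0.41,-0.15],
    [0.72,-0.35,-0.17],
    [0.74,-0.3,-0.19],
    [0.75,-0.24,-0.21]
  ],
  "turn": [
    [-0.185,-0.2,-0.69],
    [-0.185,-0.2,-0.69],
    [-0.185,-0.2,-0.69],
    [-0.185,-0.2,-0.69],
    [-0.185,-0.2,-0.69],
    [-0.185,-0.2,-0.69],
    [-0.185,-0.2,-0.69],
    [-0.185,-0.2,-0.69],
    [-0.185,-0.2,-0.69],
    [-0.185,-0.2,-0.69]
  ],
  "jaw": [-1,-1,-1,-1,-1,-0.6,-0.4,-0.2,-0.2,-0.2]
}}

```text
time: 2.6
tool_pos: [0.5877, -0.3386, 0.1962]
ee_rot: [2.975, 0.278, -0.795]
force: [-0.6, -0.6, -0.7]
finger_gap: 0.0514
```

```bash
python3 - <<'E'
from h import *
plan(F+.140*AX,-AX,NX)
print(get_obs()["joints"].round(2),get_obs()["finger_gap"])
t=camera("top");s=camera("side");cv2.imwrite("pics/top1.png",t);cv2.imwrite("pics/side1.png",s)
r=lambda im,x,y,w,h,f:cv2.resize(im[y:y+h,x:x+w],None,fx=f,fy=f,interpolation=cv2.INTER_CUBIC)
cv2.imwrite("pics/c4.png",np.hstack([r(t,270,140,100,100,4),r(s,225,175,100,100,4)]))
E
```

```text
t 2.6 at [ 0.5877 -0.3386  0.1962] to [ 0.5627 -0.344   0.1532] turn/row [0.004, -0.001, 0.005] total [ 0.3 -0.1  0.3]
[[-0.0, 0.0, 0.17], [-0.0, 0.0, 0.17], [-0.0, 0.0, 0.17], [-0.0, 0.0, 0.17], [-0.0, 0.0, 0.17], [-0.0, 0.0, 0.17], [-0.0, 0.0, 0.17], [-0.0, 0.0, 0.17], [-0.0, 0.0, 0.17], [-0.0, 0.0, 0.17]]
[-0.49  0.66  0.9  -0.35  1.98 -0.75] 0.05140266811317292
```

View pics/c4.png

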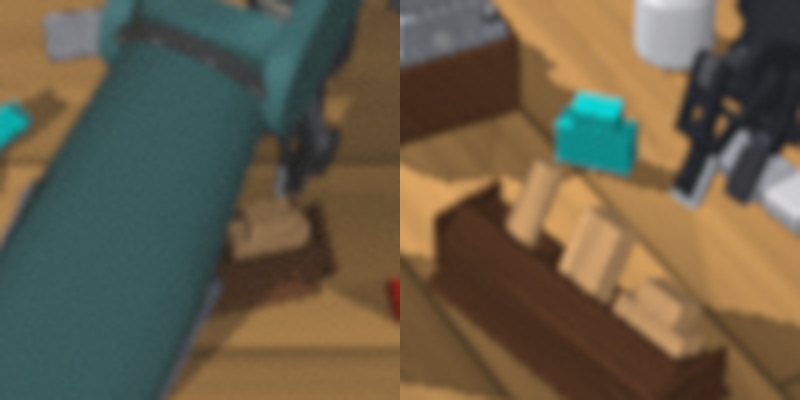

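Pictures c4: the gripper stands over the -y bay, with its fingertips at about side (295,222). The blank's tongue end is near side (291,247) and top (340,193). I'll check the estimate against those.

```bash
python3 - <<'E'
from h import *
Y=np.array([-sy,cy,0]);N=NX
for nm,p in(("end centre",F+.055*AX),("end near edge",F+.055*AX-.012*N),("end far edge",F+.055*AX+.012*N),("foot near corner L",F+.037*AX-.012*N+.03*Y),("foot near corner R",F+.037*AX-.012*N-.03*Y),("tongue near L",F+.055*AX-.012*N+.018*Y),("tongue near R",F+.055*AX-.012*N-.018*Y),("tongue far R",F+.055*AX+.012*N-.018*Y),("tongue far L",F+.055*AX+.012*N+.018*Y)):
  print(nm,"top c4",((proj("top",p)-[270,140])*4).round(),"side c4",((proj("side",p)-[225,175])*4+[400,0]).round())
E
```

```text
end centre top c4 [265. 214.] side c4 [670. 285.]
end near edge top c4 [269. 225.] side c4 [659. 286.]
end far edge top c4 [260. 202.] side c4 [681. 284.]
foot near corner L top c4 [230. 246.] side c4 [617. 285.]
foot near corner R top c4 [303. 232.] side c4 [680. 334.]
tongue near L top c4 [247. 230.] side c4 [640. 271.]
tongue near R top c4 [292. 221.] side c4 [678. 301.]
tongue far R top c4 [282. 198.] side c4 [700. 299.]
tongue far L top c4 [238. 206.] side c4 [662. 270.]
```

```bash
python3 - <<'E'
from h import *
Y=np.array([-sy,cy,0]);N=NX
pts=[F+.037*AX-.012*N+.03*Y,F+.037*AX-.012*N-.03*Y,F+.037*AX+.012*N-.03*Y,F+.055*AX-.012*N+.018*Y,F+.055*AX-.012*N-.018*Y,F+.055*AX+.012*N-.018*Y,F+.055*AX+.012*N+.018*Y,F+.026*AX-.012*N+.03*Y,F+.026*AX-.012*N-.03*Y]
out=[]
for n,f,x,y in(("top","pics/top0.png",320,178),("side","pics/side0.png",267,230)):
  im=cv2.imread(f)[y:y+36,x:x+36];im=cv2.convertScaleAbs(im,alpha=1.25)
  o=cv2.resize(im,None,fx=11,fy=11,interpolation=cv2.INTER_CUBIC)
  for p in pts:
    q=(proj(n,p)-[x,y]+.5)*11;cv2.drawMarker(o,tuple(int(v) for v in q),(255,0,0),cv2.MARKER_CROSS,9,1)
  out.append(o)
cv2.imwrite("pics/c5.png",np.hstack(out))
E
```

```text
(no output)
```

View pics/c5.png

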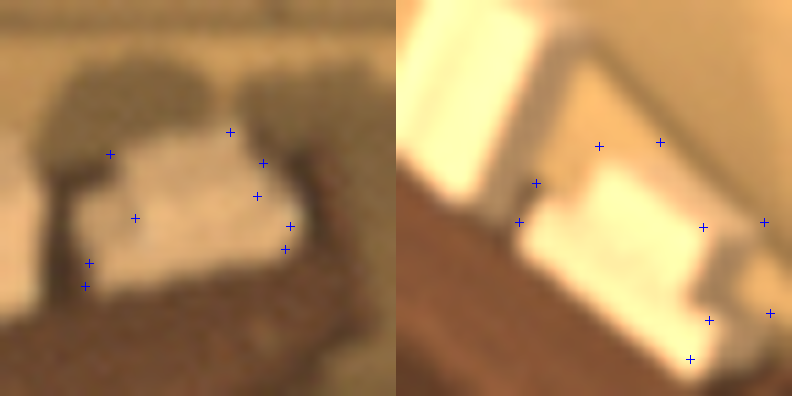

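```bash
sed -i 's/F=np.array(\[.4938,-.3565,.032\])/F=np.array([.4918,-.3605,.032])/' h.py; python3 - <<'E'
from h import *
plan(F+.105*AX,-AX,NX)
E
```

```text
t 2.7 at [ 0.5887 -0.337   0.1945] to [ 0.5435 -0.3511  0.1229] turn/row [0.004, -0.001, 0.007] total [ 0.2 -0.   0.4]
[[-0.02, 0.02, 0.28], [-0.02, 0.02, 0.28], [-0.02, 0.02, 0.28], [-0.02, 0.02, 0.28], [-0.02, 0.02, 0.28], [-0.02, 0.02, 0.28], [-0.02, 0.02, 0.28], [-0.02, 0.02, 0.28], [-0.02, 0.02, 0.28], [-0.02, 0.02, 0.28]]
```

{"api": "apply_moves", "payload": {
  "delta_pos": [
    [-0.1,0.1,0.3],
    [-0.1,0.1,0.35],
    [0,0,0.35],
    [0,0,0.35],
    [0,0,0.35],
    [0,0,0.35],
    [0,0,0.35],
    [0,0,0.35],
    [0,0,0.05],
    [0,0,0]
  ],
  "turn": [
    [0,0,0.07],
    [0.04,0,0],
    [0,0,0],
    [0,0,0],
    [0,0,0],
    [0,0,0],
    [0,0,0],
    [0,0,0],
    [0,0,0],
    [0,0,0]
  ],
  "jaw": [-0.2,-0.2,-0.2,-0.2,-0.2,-0.2,-0.2,-0.2,-0.2,-0.2]
}}

```text
time: 3.95
tool_pos: [0.542, -0.3535, 0.1276]
ee_rot: [2.979, 0.261, -0.793]
force: [-0.5, 0.4, -0.7]
finger_gap: 0.0505
```

```bash
python3 - <<'E'
from h import *
plan(F+.105*AX,-AX,NX,n=1);o=get_obs();print(o["force"],o["finger_gap"])
E
```

```text
t 3.95 at [ 0.542  -0.3535  0.1276] to [ 0.5435 -0.3511  0.1229] turn/row [0.005, -0.028, -0.05] total [ 0.  -0.2 -0.3]
[[0.13, -0.07, 0.1]]
[-0.49747395  0.37892113 -0.69322489] 0.050534441329525885
```

{"api": "apply_moves", "payload": {
  "delta_pos": [
    [0.13,-0.07,0.1],
    [0,0,0],
    [0,0,0],
    [0,0,0],
    [0,0,0],
    [0,0,0],
    [0,0,0],
    [0,0,0],
    [0,0,0],
    [0,0,0]
  ],
  "turn": [
    [0,0,-0.05],
    [0,0,0],
    [0,0,0],
    [0,0,0],
    [0,0,0],
    [0,0,0],
    [0,0,0],
    [0,0,0],
    [0,0,0],
    [0,0,0]
  ],
  "jaw": [-0.2,-0.1,0,0.1,0.2,0.3,0.4,0.5,0.6,0.6],
  "newtons": 20
}}

```text
time: 5.2
tool_pos: [0.5437, -0.3511, 0.1231]
ee_rot: [2.979, 0.269, -0.793]
force: [2.0, 0.2, 0.7]
finger_gap: 0.0236
```

```bash
python3 - <<'E'
from h import *
plan(F+.105*AX,-AX,NX,n=1);o=get_obs();print(o["force"],o["force"]@NX,o["wrist_torque"],o["finger_gap"])
E
```

```text
t 5.2 at [ 0.5437 -0.3511  0.1231] to [ 0.5435 -0.3511  0.1229] turn/row [0.007, -0.032, 0.001] total [ 0.  -0.2  0. ]
[[-0.0, 0.0, 0.01]]
[2.02907587 0.19380706 0.70185693] 1.4079094785544557 [ 0.13891251 -0.47681452  0.0043765 ] 0.02360629165757962
```

{"api": "apply_moves", "payload": {
  "delta_pos": [
    [0,0,0],
    [0,0,-0.1],
    [0,0,-0.2],
    [0,0,-0.25],
    [0,0,-0.3],
    [0,0,-0.3],
    [0,0,-0.4],
    [0,0,-0.5],
    [0,0,-0.5],
    [0,0,-0.3]
  ],
  "turn": [
    [0,0,0],
    [0,0,0],
    [0,0,0],
    [0,0,0],
    [0,0,0],
    [0,0,0],
    [0,0,0],
    [0,0,0],
    [0,0,0],
    [0,0,0]
  ],
  "jaw": [1,1,1,1,1,1,1,1,1,1],
  "newtons": 45
}}

```text
time: 6.45
tool_pos: [0.5861, -0.3434, 0.1987]
ee_rot: [2.979, 0.269, -0.791]
force: [0.1, -1.1, -1.7]
finger_gap: 0.0233
```

```bash
python3 - <<'E'
from h import *
o=get_obs();print(o["force"],o["finger_gap"],o["joints"].round(2))
# target: blank vertical over left station, grasp at s=51 above foot; hover foot at z=.245
yv=V([0,1,0])-V([0,0,0]);p=V([0,.0345,.235+.105]);print(p)
plan(p,[0,0,-1],yv,n=20)
E
```

```text
[ 0.14898319 -1.07816766 -1.72611479] 0.023283609206662153 [-0.5   0.66  0.89 -0.35  1.99 -0.76]
[0.52523823 0.07684769 0.34      ]
t 6.45 at [ 0.5861 -0.3434  0.1987] to [0.5252 0.0768 0.34  ] turn/row [-0.16, 0.212, -0.604] total [-19.2  25.5 -72.5]
[[-0.09, -0.71, -0.22], [-0.05, -0.71, -0.23], [0.0, -0.7, -0.24], [0.05, -0.7, -0.26], [0.1, -0.69, -0.26], [0.15, -0.68, -0.27], [0.2, -0.66, -0.28], [0.25, -0.64, -0.29], [0.3, -0.62, -0.29], [0.34, -0.59, -0.29], [0.38, -0.57, -0.3], [0.43, -0.54, -0.3], [0.47, -0.5, -0.29], [0.5, -0.47, -0.29], [0.54, -0.43, -0.29], [0.57, -0.39, -0.28], [0.6, -0.35, -0.28], [0.63, -0.3, -0.27], [0.65, -0.26, -0.26], [0.67, -0.21, -0.25]]
```

{"api": "apply_moves", "payload": {
  "delta_pos": [
    [0,0,-0.4],
    [0,0,-0.6],
    [0,0,-0.7],
    [0,0,-0.6],
    [0,0,-0.3],
    [0,0,0],
    [0,0,0],
    [0,0,0],
    [0,0,0],
    [0,0,0]
  ],
  "turn": [
    [0,0,0],
    [0,0,0],
    [0,0,0],
    [0,0,0],
    [-0.16,0.21,-0.6],
    [-0.16,0.21,-0.6],
    [-0.16,0.21,-0.6],
    [-0.16,0.21,-0.6],
    [-0.16,0.21,-0.6],
    [-0.16,0.21,-0.6]
  ],
  "jaw": [1,1,1,1,1,1,1,1,1,1]
}}

```text
time: 7.7
tool_pos: [0.6235, -0.3363, 0.2649]
ee_rot: [2.925, 0.872, -0.584]
force: [0.0, 0.8, -0.1]
finger_gap: 0.0228
```

```bash
python3 - <<'E'
from h import *
yv=V([0,1,0])-V([0,0,0]);p=V([0,.0345,.235+.105])
plan(p,[0,0,-1],yv,n=20)
E
```

```text
t 7.7 at [ 0.6235 -0.3363  0.2649] to [0.5252 0.0768 0.34  ] turn/row [-0.113, 0.149, -0.423] total [-13.6  17.9 -50.8]
[[0.19, -0.68, -0.15], [0.22, -0.67, -0.16], [0.25, -0.65, -0.16], [0.28, -0.64, -0.17], [0.31, -0.62, -0.17], [0.34, -0.61, -0.17], [0.37, -0.59, -0.17], [0.4, -0.57, -0.17], [0.43, -0.55, -0.17], [0.46, -0.53, -0.17], [0.48, -0.51, -0.17], [0.51, -0.48, -0.17], [0.53, -0.46, -0.17], [0.55, -0.43, -0.17], [0.57, -0.4, -0.16], [0.59, -0.38, -0.16], [0.61, -0.35, -0.15], [0.63, -0.32, -0.15], [0.64, -0.29, -0.14], [0.66, -0.26, -0.13]]
```

{"api": "apply_moves", "payload": {
  "delta_pos": [
    [0.19,-0.68,-0.15],
    [0.22,-0.67,-0.16],
    [0.25,-0.65,-0.16],
    [0.28,-0.64,-0.17],
    [0.31,-0.62,-0.17],
    [0.34,-0.61,-0.17],
    [0.37,-0.59,-0.17],
    [0.4,-0.57,-0.17],
    [0.43,-0.55,-0.17],
    [0.46,-0.53,-0.17]
  ],
  "turn": [
    [-0.11,0.15,-0.42],
    [-0.11,0.15,-0.42],
    [-0.11,0.15,-0.42],
    [-0.11,0.15,-0.42],
    [-0.11,0.15,-0.42],
    [-0.11,0.15,-0.42],
    [-0.11,0.15,-0.42],
    [-0.11,0.15,-0.42],
    [-0.11,0.15,-0.42],
    [-0.11,0.15,-0.42]
  ],
  "jaw": [1,1,1,1,1,1,1,1,1,1]
}}

```text
time: 8.95
tool_pos: [0.5745, -0.1284, 0.3021]
ee_rot: [2.709, 1.531, -0.302]
force: [0.1, -0.5, -0.5]
finger_gap: 0.0228
```

{"api": "apply_moves", "payload": {
  "delta_pos": [
    [0.48,-0.51,-0.17],
    [0.51,-0.48,-0.17],
    [0.53,-0.46,-0.17],
    [0.55,-0.43,-0.17],
    [0.57,-0.4,-0.16],
    [0.59,-0.38,-0.16],
    [0.61,-0.35,-0.15],
    [0.63,-0.32,-0.15],
    [0.64,-0.29,-0.14],
    [0.66,-0.26,-0.13]
  ],
  "turn": [
    [-0.11,0.15,-0.42],
    [-0.11,0.15,-0.42],
    [-0.11,0.15,-0.42],
    [-0.11,0.15,-0.42],
    [-0.11,0.15,-0.42],
    [-0.11,0.15,-0.42],
    [-0.11,0.15,-0.42],
    [-0.11,0.15,-0.42],
    [-0.11,0.15,-0.42],
    [-0.11,0.15,-0.42]
  ],
  "jaw": [1,1,1,1,1,1,1,1,1,1]
}}

```text
time: 10.2
tool_pos: [0.5269, 0.0787, 0.3402]
ee_rot: [-2.327, -2.104, 0.0]
force: [0.2, 0.2, -0.1]
finger_gap: 0.0232
```

```bash
python3 - <<'E'
from h import *
yv=V([0,1,0])-V([0,0,0]);p=V([0,.0345,.235+.105])
t=camera("top");s=camera("side");cv2.imwrite("pics/top2.png",t);cv2.imwrite("pics/side2.png",s)
plan(p,[0,0,-1],yv,n=4)
o=get_obs();R=Rn.from_rotvec(o["ee_rot"]).as_matrix();T=o["tool_pos"];print(o["finger_gap"],o["force"])
out=[]
B=lambda x,y,z:T+R@np.array([x,y,.105-z])
for n,im in(("top",t),("side",s)):
  c=proj(n,B(0,0,.02)).astype(int);x,y=c-[22,22]
  q=cv2.resize(im[y:y+44,x:x+44],None,fx=9,fy=9,interpolation=cv2.INTER_CUBIC)
  for P3 in[(a,b,z) for a in(-.012,.012) for b in(-.03,.03) for z in(0,.037)]:
    u=(proj(n,B(*P3))-[x,y]+.5)*9;cv2.drawMarker(q,tuple(int(v) for v in u),(255,0,0),cv2.MARKER_CROSS,9,1)
  out.append(q)
cv2.imwrite("pics/c6.png",np.hstack(out))
E
```

```text
t 10.3 at [0.5267 0.0794 0.3409] to [0.5252 0.0768 0.34  ] turn/row [-0.006, -0.008, -0.014] total [-0.1 -0.2 -0.3]
[[-0.02, -0.01, 0.01], [-0.02, -0.01, 0.01], [-0.02, -0.01, 0.01], [-0.02, -0.01, 0.01]]
0.023248583253864558 [ 0.98809901 -1.14005149 -0.87424523]
```

View pics/c6.png

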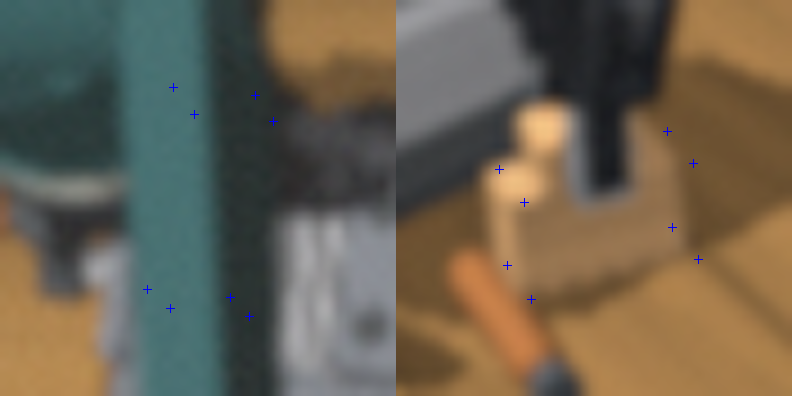

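{"api": "apply_moves", "payload": {
  "delta_pos": [
    [-0.05,0.01,0],
    [-0.04,0.01,0],
    [0,0,0.35],
    [0,0,0.45],
    [0,0,0.45],
    [0,0,0.45],
    [0,0,0.4],
    [0,0,0.3],
    [0,0,0.13],
    [0,0,0]
  ],
  "turn": [
    [-0.02,-0.03,-0.05],
    [0,0,0],
    [0,0,0],
    [0,0,0],
    [0,0,0],
    [0,0,0],
    [0,0,0],
    [0,0,0],
    [0,0,0],
    [0,0,0]
  ],
  "jaw": [1,1,1,1,1,1,1,1,1,1]
}}

```text
time: 11.55
tool_pos: [0.5274, 0.0745, 0.264]
ee_rot: [-2.327, -2.109, 0.004]
force: [0.1, -0.6, -1.5]
finger_gap: 0.0232
```

```bash
python3 - <<'E'
from h import *
s=camera("side");cv2.imwrite("pics/side3.png",s)
yv=V([0,1,0])-V([0,0,0]);plan(V([.002,.0345,.16+.105]),[0,0,-1],yv,n=1)
o=get_obs();R=Rn.from_rotvec(o["ee_rot"]).as_matrix();T=o["tool_pos"];print(o["finger_gap"],o["force"])
B=lambda x,y,z:T+R@np.array([x,y,.105-z])
x,y=193,125
q=cv2.resize(s[y:y+60,x:x+60],None,fx=10,fy=10,interpolation=cv2.INTER_CUBIC)
def mk(p,col):
  u=(proj("side",p)-[x,y]+.5)*10;cv2.drawMarker(q,tuple(int(v) for v in u),col,cv2.MARKER_CROSS,9,1)
for P3 in[(a,b,z) for a in(-.012,.012) for b in(-.03,.03) for z in(0,.037)]: mk(B(*P3),(255,0,0))
for a in(-.033,.033):
  for b in(-.018,.018,-.051,.051,-.079,.079): mk(V([a,b,.15]),(0,255,0))
cv2.imwrite("pics/c7.png",q)
E
```

```text
t 11.6 at [0.5276 0.0745 0.2644] to [0.5272 0.0767 0.265 ] turn/row [-0.013, 0.011, -0.042] total [-0.1  0.1 -0.3]
[[0.07, -0.02, -0.02]]
0.023276210543368467 [ 0.00319563 -0.83686339 -1.28718153]
```

View pics/c7.png

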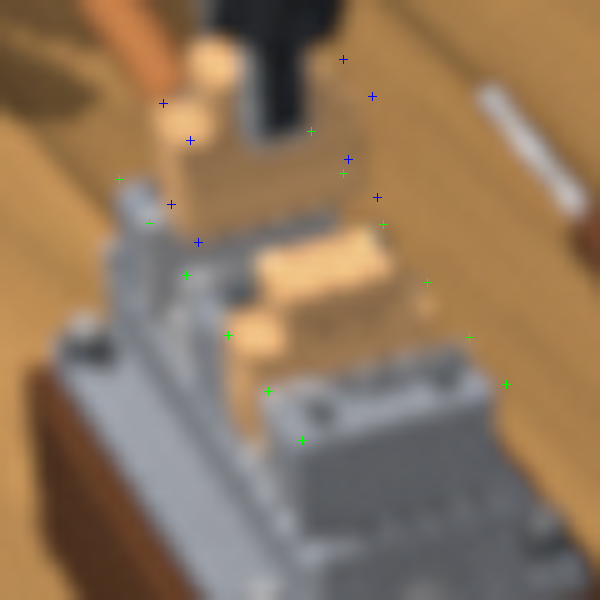

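Picture c7: the blank hangs upright over the left station. Its foot's -y face runs from about (193,240) to (362,190) in the crop, and the jaw tops lie close to my markers. The occupied blank is undisturbed. I'll correct by about +2 mm in y and −2 mm in x, then lower.

{"api": "apply_moves", "payload": {
  "delta_pos": [
    [0.07,-0.04,0],
    [0,-0.03,0],
    [0,0,0.15],
    [0,0,0.2],
    [0,0,0.2],
    [0,0,0.2],
    [0,0,0.15],
    [0,0,0.1],
    [0,0,0.04],
    [0,0,0]
  ],
  "turn": [
    [0,0,-0.05],
    [0,0,0],
    [0,0,0],
    [0,0,0],
    [0,0,0],
    [0,0,0],
    [0,0,0],
    [0,0,0],
    [0,0,0],
    [0,0,0]
  ],
  "jaw": [1,1,1,1,1,1,1,1,1,1]
}}

```text
time: 12.85
tool_pos: [0.5255, 0.0767, 0.233]
ee_rot: [-2.322, -2.115, 0.003]
force: [-0.5, 0.6, -1.4]
finger_gap: 0.0232
```

```bash
python3 - <<'E'
from h import *
yv=V([0,1,0])-V([0,0,0]);plan(V([0.0006,.0345,.122+.105]),[0,0,-1],yv,n=1)
o=get_obs();print(o["force"],o["wrist_torque"])
E
```

```text
t 12.85 at [0.5255 0.0767 0.233 ] to [0.5258 0.0768 0.227 ] turn/row [-0.018, 0.011, 0.007] total [-0.1  0.1  0. ]
[[0.0, 0.01, 0.2]]
[-0.549802    0.64506661 -1.35456508] [0.03216976 0.00053528 0.02136213]
```

{"api": "apply_moves", "payload": {
  "delta_pos": [
    [0,0,0.03],
    [0,0,0.03],
    [0,0,0.03],
    [0,0,0.03],
    [0,0,0.02],
    [0,0,0.02],
    [0,0,0],
    [0,0,0],
    [0,0,0],
    [0,0,0]
  ],
  "turn": [
    [0,0,0],
    [0,0,0],
    [0,0,0],
    [0,0,0],
    [0,0,0],
    [0,0,0],
    [0,0,0],
    [0,0,0],
    [0,0,0],
    [0,0,0]
  ],
  "jaw": [1,1,1,1,1,1,1,1,1,1]
}}

```text
time: 14.1
tool_pos: [0.5255, 0.0767, 0.2281]
ee_rot: [-2.322, -2.115, 0.004]
force: [1.0, 0.2, 0.1]
finger_gap: 0.0232
```

{"api": "apply_moves", "payload": {
  "delta_pos": [
    [0,0,0.02],
    [0,0,0.02],
    [0,0,0.01],
    [0,0,0],
    [0,0,0],
    [0,0,0],
    [0,0,0],
    [0,0,0],
    [0,0,0],
    [0,0,0]
  ],
  "turn": [
    [0,0,0],
    [0,0,0],
    [0,0,0],
    [0,0,0],
    [0,0,0],
    [0,0,0],
    [0,0,0],
    [0,0,0],
    [0,0,0],
    [0,0,0]
  ],
  "jaw": [1,1,1,1,1,1,1,1,1,1]
}}

```text
time: 15.35
tool_pos: [0.5254, 0.0767, 0.2266]
ee_rot: [-2.322, -2.115, 0.004]
force: [-0.7, -0.3, -0.2]
finger_gap: 0.0231
```

{"api": "apply_moves", "payload": {
  "delta_pos": [
    [0,0,0.02],
    [0,0,0.02],
    [0,0,0],
    [0,0,0],
    [0,0,0],
    [0,0,0],
    [0,0,0],
    [0,0,0],
    [0,0,0],
    [0,0,0]
  ],
  "turn": [
    [0,0,0],
    [0,0,0],
    [0,0,0],
    [0,0,0],
    [0,0,0],
    [0,0,0],
    [0,0,0],
    [0,0,0],
    [0,0,0],
    [0,0,0]
  ],
  "jaw": [1,1,1,1,1,1,1,1,1,1]
}}

```text
time: 16.6
tool_pos: [0.5256, 0.0767, 0.2263]
ee_rot: [-2.323, -2.116, 0.002]
force: [-1.3, -0.4, 5.3]
finger_gap: 0.0234
```

{"api": "apply_moves", "payload": {
  "delta_pos": [
    [0,0,-0.01],
    [0,0,0],
    [0,0,0],
    [0,0,0],
    [0,0,0],
    [0,0,0],
    [0,0,0],
    [0,0,0],
    [0,0,0],
    [0,0,0]
  ],
  "turn": [
    [0,0,0],
    [0,0,0],
    [0,0,0],
    [0,0,0],
    [0,0,0],
    [0,0,0],
    [0,0,0],
    [0,0,0],
    [0,0,0],
    [0,0,0]
  ],
  "jaw": [0.42,0.38,0.34,0.3,0.25,0.2,0.1,0,0,0],
  "newtons": 20
}}

```text
time: 17.85
tool_pos: [0.5254, 0.0768, 0.2257]
ee_rot: [-2.322, -2.115, 0.004]
force: [0.7, 1.4, -0.2]
finger_gap: 0.0427
```

{"api": "apply_moves", "payload": {
  "delta_pos": [
    [0,0,-0.1],
    [0,0,-0.2],
    [0,0,-0.3],
    [0,0,-0.5],
    [0,0,-0.7],
    [0,0,-0.7],
    [0,0,-0.7],
    [0,0,-0.5],
    [0,0,-0.3],
    [0,0,0]
  ],
  "turn": [
    [0,0,0],
    [0,0,0],
    [0,0,0],
    [0,0,0],
    [0,0,0],
    [0,0,0],
    [0,0,0],
    [0,0,0],
    [0,0,0],
    [0,0,0]
  ],
  "jaw": [0,0,0,0,0,0,0,0,0,0]
}}

```text
time: 19.1
tool_pos: [0.5259, 0.0769, 0.3464]
ee_rot: [2.322, 2.116, -0.002]
force: [0.2, 0.3, 1.2]
finger_gap: 0.0426
```

```bash
python3 - <<'E'
from h import *
s=camera("side");cv2.imwrite("pics/side4.png",s)
# crank grip: orange handle blob in the first pictures (unmoved)
for n,b in(("top",(130,170,60,40)),("side",(192,112,40,40))):
  im=cv2.imread(f"pics/{n}0.png");x,y,w,h=b;H=cv2.cvtColor(im,cv2.COLOR_BGR2HSV)[y:y+h,x:x+w].astype(int)
  m=(H[...,0]<13)&(H[...,1]>125)&(H[...,2]>85)
  N,L,st,ce=cv2.connectedComponentsWithStats(m.astype(np.uint8))
  for i in range(1,N):
    if st[i,4]>20:
      r=cv2.minAreaRect((np.argwhere(L==i)[:,::-1]+[x,y]).astype(np.float32));print(n,st[i],(ce[i]+[x,y]).round(1),r)
for a in np.arange(-2.6,2.7,.2):
  # centre of sleeve is 48-85/2.. grip point 37 from free end => sleeve centre 5.5 inboard
  p=V([-.05*np.sin(a),.172-.0055,.091+.05*np.cos(a)]);print(round(a,1),proj("top",p).round(1),proj("side",p).round(1))
y,x=118,180;cv2.imwrite("pics/c8.png",cv2.resize(s[y:y+75,x:x+90],None,fx=8,fy=8,interpolation=cv2.INTER_CUBIC))
E
```

```text
-2.6 [163.  182.4] [213.8 150.9]
-2.4 [162.9 179.7] [215.9 148.9]
-2.2 [162.5 177.2] [217.5 146.7]
-2.0 [162.1 175.2] [218.7 144.2]
-1.8 [161.5 173.6] [219.5 141.7]
-1.6 [160.7 172.6] [219.6 139.2]
-1.4 [159.9 172.1] [219.3 136.8]
-1.2 [159.  172.3] [218.4 134.6]
-1.0 [158.1 173.2] [217.  132.7]
-0.8 [157.2 174.6] [215.2 131.1]
-0.6 [156.3 176.7] [213. 130.]
-0.4 [155.5 179.2] [210.4 129.4]
-0.2 [154.8 182.1] [207.7 129.3]
0.0 [154.3 185.3] [204.9 129.7]
0.2 [153.9 188.7] [202.1 130.6]
0.4 [153.8 192. ] [199.5 132. ]
0.6 [153.8 195.1] [197.2 133.8]
0.8 [154.1 197.9] [195.2 136. ]
1.0 [154.5 200.2] [193.6 138.4]
1.2 [155.1 202.1] [192.6 141. ]
1.4 [155.8 203.3] [192.1 143.6]
1.6 [156.6 203.9] [192.2 146.1]
1.8 [157.5 203.9] [192.8 148.5]
2.0 [158.4 203.2] [193.9 150.6]
2.2 [159.3 202. ] [195.6 152.3]
2.4 [160.2 200.2] [197.6 153.6]
2.6 [161. 198.] [199.9 154.5]
```

View pics/c8.png

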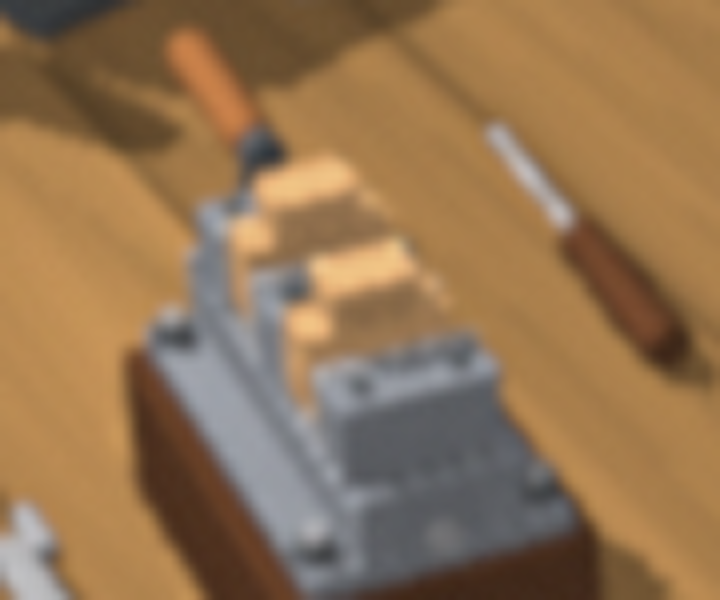

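Picture c8: the new blank stands upright in the left station, in line with the other. The wooden grip is centred at side (207,129) and top (155,182), which gives a crank angle of about −0.2 rad in both views.

```bash
sed -i 's/n=10,tool=0.):/n=10,tool=0.,sgs=(1,-1)):/; s/for sg in(1,-1):/for sg in sgs:/' h.py; python3 - <<'E'
from h import *
xv=V([1,0,0])-V([0,0,0])
plan(V([.0099,.177,.30]),[0,0,-1],xv,n=16,sgs=(1,))
print(onz("top",168,140,0.02),get_obs()["joints"].round(2))
E
```

```text
t 19.15 at [0.5257 0.0769 0.3454] to [0.5485 0.2178 0.3   ] turn/row [-0.001, 0.002, 0.938] total [-0.1  0.2 90. ]
[[0.3, 0.02, 0.09], [0.3, -0.01, 0.09], [0.3, -0.04, 0.09], [0.29, -0.07, 0.09], [0.28, -0.09, 0.09], [0.27, -0.12, 0.09], [0.26, -0.15, 0.09], [0.24, -0.17, 0.09], [0.22, -0.2, 0.09], [0.2, -0.22, 0.09], [0.18, -0.24, 0.09], [0.16, -0.25, 0.09], [0.13, -0.27, 0.09], [0.11, -0.28, 0.09], [0.08, -0.29, 0.09], [0.05, -0.29, 0.09]]
[0.71498605 0.20069765 0.02      ] [ 0.04  0.04  1.34 -0.    1.77 -1.44]
```

{"api": "apply_moves", "payload": {
  "delta_pos": [
    [0.3,0.02,0.09],
    [0.3,-0.01,0.09],
    [0.3,-0.04,0.09],
    [0.29,-0.07,0.09],
    [0.28,-0.09,0.09],
    [0.27,-0.12,0.09],
    [0.26,-0.15,0.09],
    [0.24,-0.17,0.09],
    [0.22,-0.2,0.09],
    [0.2,-0.22,0.09]
  ],
  "turn": [
    [0,0,0.94],
    [0,0,0.94],
    [0,0,0.94],
    [0,0,0.94],
    [0,0,0.94],
    [0,0,0.94],
    [0,0,0.94],
    [0,0,0.94],
    [0,0,0.94],
    [0,0,0.94]
  ],
  "jaw": [-0.1,-0.3,-0.3,-0.3,-0.3,-0.3,-0.3,-0.3,-0.3,-0.3]
}}

```text
time: 20.4
tool_pos: [0.5394, 0.1653, 0.3169]
ee_rot: [3.047, 0.762, -0.008]
force: [-1.3, 0.4, -0.3]
finger_gap: 0.0552
```

{"api": "apply_moves", "payload": {
  "delta_pos": [
    [0.18,-0.24,0.09],
    [0.16,-0.25,0.09],
    [0.13,-0.27,0.09],
    [0.11,-0.28,0.09],
    [0.08,-0.29,0.09],
    [0.05,-0.29,0.09],
    [0,0,0],
    [0,0,0],
    [0,0,0],
    [0,0,0]
  ],
  "turn": [
    [0,0,0.94],
    [0,0,0.94],
    [0,0,0.94],
    [0,0,0.94],
    [0,0,0.94],
    [0,0,0.94],
    [0,0,0],
    [0,0,0],
    [0,0,0],
    [0,0,0]
  ],
  "jaw": [-0.3,-0.3,-0.3,-0.3,-0.3,-0.3,-0.3,-0.3,-0.3,-0.3]
}}

```text
time: 21.65
tool_pos: [0.5486, 0.2179, 0.3025]
ee_rot: [3.137, -0.153, -0.003]
force: [-0.7, -0.3, 0.4]
finger_gap: 0.0555
```

```bash
python3 - <<'E'
from h import *
xv=V([1,0,0])-V([0,0,0])
plan(V([.0099,.177,.142]),[0,0,-1],xv,n=1,tool=.054,sgs=(1,))
E
```

```text
t 21.65 at [0.5486 0.2179 0.3025] to [0.5485 0.2178 0.196 ] turn/row [0.011, 0.017, -0.032] total [ 0.1  0.1 -0.2]
[[0.0, -0.0, 3.55]]
```

{"api": "apply_moves", "payload": {
  "delta_pos": [
    [0,0,0.4],
    [0,0,0.5],
    [0,0,0.6],
    [0,0,0.6],
    [0,0,0.5],
    [0,0,0.5],
    [0,0,0.3],
    [0,0,0.15],
    [0,0,0],
    [0,0,0]
  ],
  "turn": [
    [0,0,0],
    [0,0,0],
    [0,0,0],
    [0,0,0],
    [0,0,0],
    [0,0,0],
    [0,0,0],
    [0,0,0],
    [0,0,0],
    [0,0,0]
  ],
  "jaw": [-0.3,-0.3,-0.3,-0.3,-0.3,-0.3,-0.3,-0.3,-0.3,-0.3]
}}

```text
time: 22.9
tool_pos: [0.5487, 0.2181, 0.1966]
ee_rot: [3.137, -0.153, -0.001]
force: [-0.6, 1.1, 0.0]
finger_gap: 0.0557
```

{"api": "apply_moves", "payload": {
  "delta_pos": [
    [0,0,0],
    [0,0,0],
    [0,0,0],
    [0,0,0],
    [0,0,0],
    [0,0,0],
    [0,0,0],
    [0,0,0],
    [0,0,0],
    [0,0,0]
  ],
  "turn": [
    [0,0,0],
    [0,0,0],
    [0,0,0],
    [0,0,0],
    [0,0,0],
    [0,0,0],
    [0,0,0],
    [0,0,0],
    [0,0,0],
    [0,0,0]
  ],
  "jaw": [0,0.2,0.3,0.4,0.5,0.6,0.7,0.7,0.7,0.7],
  "newtons": 30
}}

```text
time: 24.15
tool_pos: [0.5486, 0.218, 0.196]
ee_rot: [3.137, -0.153, -0.002]
force: [2.7, -0.1, -0.3]
finger_gap: 0.0211
```

```bash
python3 - <<'E'
from h import *
o=get_obs();print(o["tool_pos"],o["force"],o["wrist_torque"],o["finger_gap"])
c,s=np.cos(VY),np.sin(VY);d=o["tool_pos"][:2]-VO;print("vise x,y",c*d[0]+s*d[1],-s*d[0]+c*d[1])
a0=-.2;st=np.radians(22)
for k in range(30):
  a,b=a0+k*st,a0+(k+1)*st
  print(k,[round(-.05*(np.sin(b)-np.sin(a))/.03,2),0,round(-.05*(np.cos(b)-np.cos(a))/.03,2)],end="; ")
E
```

```text
[0.54861725 0.21800659 0.19595437] [ 2.68507547 -0.08166447 -0.27258578] [ 0.00107638 -0.38572964  0.03045177] 0.02105445213476104
vise x,y 0.010026406041088898 0.17723011503431557
0 [np.float64(-0.64), 0, np.float64(-0.01)]; 1 [np.float64(-0.59), 0, np.float64(0.23)]; 2 [np.float64(-0.46), 0, np.float64(0.44)]; 3 [np.float64(-0.26), 0, np.float64(0.58)]; 4 [np.float64(-0.03), 0, np.float64(0.64)]; 5 [np.float64(0.21), 0, np.float64(0.6)]; 6 [np.float64(0.42), 0, np.float64(0.48)]; 7 [np.float64(0.57), 0, np.float64(0.28)]; 8 [np.float64(0.63), 0, np.float64(0.05)]; 9 [np.float64(0.61), 0, np.float64(-0.19)]; 10 [np.float64(0.49), 0, np.float64(-0.4)]; 11 [np.float64(0.3), 0, np.float64(-0.56)]; 12 [np.float64(0.07), 0, np.float64(-0.63)]; 13 [np.float64(-0.17), 0, np.float64(-0.61)]; 14 [np.float64(-0.39), 0, np.float64(-0.5)]; 15 [np.float64(-0.55), 0, np.float64(-0.32)]; 16 [np.float64(-0.63), 0, np.float64(-0.09)]; 17 [np.float64(-0.62), 0, np.float64(0.15)]; 18 [np.float64(-0.52), 0, np.float64(0.37)]; 19 [np.float64(-0.34), 0, np.float64(0.54)]; 20 [np.float64(-0.12), 0, np.float64(0.63)]; 21 [np.float64(0.13), 0, np.float64(0.62)]; 22 [np.float64(0.35), 0, np.float64(0.53)]; 23 [np.float64(0.52), 0, np.float64(0.36)]; 24 [np.float64(0.62), 0, np.float64(0.14)]; 25 [np.float64(0.63), 0, np.float64(-0.11)]; 26 [np.float64(0.54), 0, np.float64(-0.33)]; 27 [np.float64(0.38), 0, np.float64(-0.51)]; 28 [np.float64(0.16), 0, np.float64(-0.62)]; 29 [np.float64(-0.08), 0, np.float64(-0.63)];
```

{"api": "apply_moves", "payload": {
  "delta_pos": [
    [-0.64,0,-0.01],
    [-0.59,0,0.23],
    [-0.46,0,0.44],
    [-0.26,0,0.58],
    [-0.03,0,0.64],
    [0,0,0],
    [0,0,0],
    [0,0,0],
    [0,0,0],
    [0,0,0]
  ],
  "turn": [
    [0,0,0],
    [0,0,0],
    [0,0,0],
    [0,0,0],
    [0,0,0],
    [0,0,0],
    [0,0,0],
    [0,0,0],
    [0,0,0],
    [0,0,0]
  ],
  "jaw": [0.7,0.7,0.7,0.7,0.7,0.7,0.7,0.7,0.7,0.7]
}}

```text
time: 25.4
tool_pos: [0.4906, 0.2236, 0.1397]
ee_rot: [3.137, -0.153, 0.003]
force: [7.3, 0.6, -2.9]
finger_gap: 0.021
```

```bash
cat >> h.py <<'E'
def crank():
    o=get_obs();c,s=np.cos(VY),np.sin(VY);d=o["tool_pos"][:2]-VO;x=c*d[0]+s*d[1];y=-s*d[0]+c*d[1];z=o["tool_pos"][2]-.0545-.0915
    f=o["force"];a=np.arctan2(-x,z);fx=c*f[0]+s*f[1]
    print("t",o["time"],"angle",round(a,3),"r",round(np.hypot(x,z),4),"y",round(y,4),"tangential F",round(-fx*np.cos(a)-f[2]*np.sin(a),1),"radial",round(-fx*np.sin(a)+f[2]*np.cos(a),1),"F",f.round(1),"gap",o["finger_gap"].round(4),"rot",o["ee_rot"].round(3),"j",o["joints"].round(2))
E
python3 -c "from h import *;crank()"
```

```text
Traceback (most recent call last):
  File "h.py", line 47, in crank
    print("t",o["time"],"angle",round(a,3),"r",round(np.hypot(x,z),4),"y",round(y,4),"tangential F",round(-fx*np.cos(a)-f[2]*np.sin(a),1),"radial",round(-fx*np.sin(a)+f[2]*np.cos(a),1),"F",f.round(1),"gap",o["finger_gap"].round(4),"rot",o["ee_rot"].round(3),"j",o["joints"].round(2))
                                                                                                                                                                                                              ^^^^^^^^^^^^^^^^^^^^^
AttributeError: 'float' object has no attribute 'round'
```

{"api": "apply_moves", "payload": {
  "delta_pos": [
    [0.21,0,0.6],
    [0.42,0,0.48],
    [0.57,0,0.28],
    [0.63,0,0.05],
    [0.61,0,-0.19],
    [0.49,0,-0.4],
    [0.3,0,-0.56],
    [0.07,0,-0.63],
    [-0.17,0,-0.61],
    [-0.39,0,-0.5]
  ],
  "turn": [
    [0,0,0],
    [0,0,0],
    [0,0,0],
    [0,0,0],
    [0,0,0],
    [0,0,0],
    [0,0,0],
    [0,0,0],
    [0,0,0],
    [0,0,0]
  ],
  "jaw": [0.7,0.7,0.7,0.7,0.7,0.7,0.7,0.7,0.7,0.7]
}}

```text
time: 26.65
tool_pos: [0.5739, 0.2155, 0.1832]
ee_rot: [3.137, -0.154, 0.005]
force: [5.8, -0.0, -1.1]
finger_gap: 0.0207
```

```bash
sed -i 's/o\["finger_gap"\].round(4)/round(o["finger_gap"],4)/' h.py; python3 -c "from h import *;crank()"
```

```text
t 26.65 angle -0.76 r 0.0514 y 0.1771 tangential F -4.9 radial 3.2 F [ 5.8 -0.  -1.1] gap 0.0207 rot [ 3.137 -0.154  0.005] j [ 0.27  0.28  1.39 -0.    1.47  0.37]
```

{"api": "apply_moves", "payload": {
  "delta_pos": [
    [-0.55,0,-0.32],
    [-0.63,0,-0.09],
    [-0.62,0,0.15],
    [-0.52,0,0.37],
    [-0.34,0,0.54],
    [-0.12,0,0.63],
    [0.13,0,0.62],
    [0.35,0,0.53],
    [0,0,0],
    [0,0,0]
  ],
  "turn": [
    [0,0,0],
    [0,0,0],
    [0,0,0],
    [0,0,0],
    [0,0,0],
    [0,0,0],
    [0,0,0],
    [0,0,0],
    [0,0,0],
    [0,0,0]
  ],
  "jaw": [0.7,0.7,0.7,0.7,0.7,0.7,0.7,0.7,0.7,0.7]
}}

```text
time: 27.9
tool_pos: [0.505, 0.2222, 0.1109]
ee_rot: [3.137, -0.154, 0.005]
force: [6.9, -1.3, 3.1]
finger_gap: 0.0212
```

```bash
python3 -c "from h import *;crank()"
```

```text
t 27.9 angle 2.375 r 0.0487 y 0.1774 tangential F 2.9 radial -7.1 F [ 6.9 -1.3  3.1] gap 0.0212 rot [ 3.137 -0.154  0.005] j [ 0.31  0.21  1.63 -0.    1.3   0.41]
```

{"api": "apply_moves", "payload": {
  "delta_pos": [
    [0.27,0,0.21],
    [0.25,0,0.15],
    [0.3,0,0.09],
    [0.32,0,0.05],
    [0,0,0],
    [0,0,0],
    [0,0,0],
    [0,0,0],
    [0,0,0],
    [0,0,0]
  ],
  "turn": [
    [0,0,0],
    [0,0,0],
    [0,0,0],
    [0,0,0],
    [0,0,0],
    [0,0,0],
    [0,0,0],
    [0,0,0],
    [0,0,0],
    [0,0,0]
  ],
  "jaw": [0.7,0.7,0.7,0.7,0.7,0.7,0.7,0.7,0.7,0.7]
}}

```text
time: 29.15
tool_pos: [0.5379, 0.219, 0.0966]
ee_rot: [3.137, -0.153, 0.001]
force: [2.9, -1.4, 7.4]
finger_gap: 0.0207
```

```bash
python3 -c "from h import *;crank()"
```

```text
t 29.15 angle 3.126 r 0.0494 y 0.1772 tangential F 2.9 radial -7.5 F [ 2.9 -1.4  7.4] gap 0.0207 rot [ 3.137e+00 -1.530e-01  1.000e-03] j [ 0.29  0.28  1.57 -0.    1.29  0.39]
```

{"api": "apply_moves", "payload": {
  "delta_pos": [
    [0.43,0,-0.06],
    [0.4,0,-0.17],
    [0,0,0],
    [0,0,0],
    [0,0,0],
    [0,0,0],
    [0,0,0],
    [0,0,0],
    [0,0,0],
    [0,0,0]
  ],
  "turn": [
    [0,0,0],
    [0,0,0],
    [0,0,0],
    [0,0,0],
    [0,0,0],
    [0,0,0],
    [0,0,0],
    [0,0,0],
    [0,0,0],
    [0,0,0]
  ],
  "jaw": [0.7,0.7,0.7,0.7,0.7,0.7,0.7,0.7,0.7,0.7]
}}

```text
time: 30.4
tool_pos: [0.5583, 0.217, 0.0998]
ee_rot: [3.136, -0.153, -0.018]
force: [-4.6, 1.8, 1.3]
finger_gap: 0.021
```

```bash
python3 -c "from h import *;crank()"
```

```text
t 30.4 angle -2.736 r 0.0502 y 0.1772 tangential F -3.9 radial -3.1 F [-4.6  1.8  1.3] gap 0.021 rot [ 3.136 -0.153 -0.018] j [0.28 0.32 1.51 0.   1.32 0.37]
```

{"api": "apply_moves", "payload": {
  "delta_pos": [
    [0.35,0,-0.26],
    [0.26,0,-0.35],
    [0,0,0],
    [0,0,0],
    [0,0,0],
    [0,0,0],
    [0,0,0],
    [0,0,0],
    [0,0,0],
    [0,0,0]
  ],
  "turn": [
    [0,0,0],
    [0,0,0],
    [0,0,0],
    [0,0,0],
    [0,0,0],
    [0,0,0],
    [0,0,0],
    [0,0,0],
    [0,0,0],
    [0,0,0]
  ],
  "jaw": [0.7,0.7,0.7,0.7,0.7,0.7,0.7,0.7,0.7,0.7],
  "newtons": 60
}}

```text
time: 31.65
tool_pos: [0.5765, 0.2153, 0.1123]
ee_rot: [3.136, -0.152, -0.021]
force: [4.7, 4.4, -19.0]
finger_gap: 0.0199
```

```bash
python3 -c "from h import *;crank()"
```

```text
t 31.65 angle -2.296 r 0.0508 y 0.1772 tangential F -11.4 radial 15.8 F [  4.7   4.4 -19. ] gap 0.0199 rot [ 3.136 -0.152 -0.021] j [0.26 0.34 1.45 0.   1.36 0.36]
```

{"api": "apply_moves", "payload": {
  "delta_pos": [
    [0.17,0,-0.4],
    [0.06,0,-0.43],
    [0,0,0],
    [0,0,0],
    [0,0,0],
    [0,0,0],
    [0,0,0],
    [0,0,0],
    [0,0,0],
    [0,0,0]
  ],
  "turn": [
    [0,0,0],
    [0,0,0],
    [0,0,0],
    [0,0,0],
    [0,0,0],
    [0,0,0],
    [0,0,0],
    [0,0,0],
    [0,0,0],
    [0,0,0]
  ],
  "jaw": [0.7,0.7,0.7,0.7,0.7,0.7,0.7,0.7,0.7,0.7]
}}

```text
time: 32.9
tool_pos: [0.5886, 0.2141, 0.1379]
ee_rot: [3.137, -0.154, 0.0]
force: [18.1, 4.0, -25.0]
finger_gap: 0.0202
```

```bash
python3 -c "from h import *;crank()"
```

```text
t 32.9 angle -1.731 r 0.0509 y 0.1771 tangential F -21.9 radial 21.4 F [ 18.1   4.  -25. ] gap 0.0202 rot [ 3.137 -0.154  0.   ] j [ 0.26  0.34  1.41 -0.    1.4   0.36]
```

{"api": "apply_moves", "payload": {
  "delta_pos": [
    [-0.05,0,-0.28],
    [-0.12,0,-0.28],
    [0,0,0],
    [0,0,0],
    [0,0,0],
    [0,0,0],
    [0,0,0],
    [0,0,0],
    [0,0,0],
    [0,0,0]
  ],
  "turn": [
    [0,0,0],
    [0,0,0],
    [0,0,0],
    [0,0,0],
    [0,0,0],
    [0,0,0],
    [0,0,0],
    [0,0,0],
    [0,0,0],
    [0,0,0]
  ],
  "jaw": [0.7,0.7,0.7,0.7,0.7,0.7,0.7,0.7,0.7,0.7]
}}

```text
time: 34.15
tool_pos: [0.5876, 0.2141, 0.1576]
ee_rot: [-3.138, 0.155, -0.019]
force: [26.3, 2.7, -22.0]
finger_gap: 0.0198
```

```bash
python3 -c "from h import *;crank()"
```

```text
t 34.15 angle -1.34 r 0.0506 y 0.177 tangential F -27.3 radial 20.2 F [ 26.3   2.7 -22. ] gap 0.0198 rot [-3.138  0.155 -0.019] j [ 0.26  0.32  1.4  -0.    1.42  0.36]
```

{"api": "apply_moves", "payload": {
  "delta_pos": [
    [0.05,0,0.06],
    [0,0,0],
    [0,0,0],
    [0,0,0],
    [0,0,0],
    [0,0,0],
    [0,0,0],
    [0,0,0],
    [0,0,0],
    [0,0,0]
  ],
  "turn": [
    [0,0,0],
    [0,0,0],
    [0,0,0],
    [0,0,0],
    [0,0,0],
    [0,0,0],
    [0,0,0],
    [0,0,0],
    [0,0,0],
    [0,0,0]
  ],
  "jaw": [0.6,0.5,0.4,0.2,0,-0.1,-0.2,-0.3,-0.3,-0.3],
  "newtons": 20
}}

```text
time: 35.4
tool_pos: [0.5826, 0.2146, 0.1609]
ee_rot: [3.137, -0.153, -0.003]
force: [0.3, 0.1, -0.3]
finger_gap: 0.0554
```

```bash
python3 -c "from h import *;crank()"
```

```text
t 35.4 angle -1.245 r 0.0466 y 0.1771 tangential F -0.4 radial 0.1 F [ 0.3  0.1 -0.3] gap 0.0554 rot [ 3.137e+00 -1.530e-01 -3.000e-03] j [ 0.26  0.31  1.4  -0.    1.44  0.36]
```

Released, with zero force. Retreat straight up, then away towards the robot's left to clear the top view.

{"api": "apply_moves", "payload": {
  "delta_pos": [
    [0,0,-0.2],
    [0,0,-0.4],
    [0,0,-0.6],
    [0,0,-0.7],
    [0,0,-0.7],
    [0,0,-0.7],
    [0,0,-0.7],
    [0,0,-0.7],
    [0,0,-0.4],
    [0,0,0]
  ],
  "turn": [
    [0,0,0],
    [0,0,0],
    [0,0,0],
    [0,0,0],
    [0,0,0],
    [0,0,0],
    [0,0,0],
    [0,0,0],
    [0,0,0],
    [0,0,0]
  ],
  "jaw": [-0.3,-0.3,-0.3,-0.3,-0.3,-0.3,-0.3,-0.3,-0.3,-0.3]
}}

```text
time: 36.65
tool_pos: [0.5833, 0.2149, 0.316]
ee_rot: [3.138, -0.153, 0.002]
force: [0.2, -0.7, -0.4]
finger_gap: 0.0556
```

{"api": "apply_moves", "payload": {
  "delta_pos": [
    [-0.4,-0.4,0],
    [-0.8,-0.6,0],
    [-0.9,-0.7,0],
    [-0.9,-0.7,0],
    [-0.9,-0.7,0],
    [-0.9,-0.7,0],
    [-0.8,-0.6,0],
    [-0.4,-0.3,0],
    [0,0,0],
    [0,0,0]
  ],
  "turn": [
    [0,0,0],
    [0,0,0],
    [0,0,0],
    [0,0,0],
    [0,0,0],
    [0,0,0],
    [0,0,0],
    [0,0,0],
    [0,0,0],
    [0,0,0]
  ],
  "jaw": [-0.3,-0.3,-0.3,-0.3,-0.3,-0.3,-0.3,-0.3,-0.3,-0.3]
}}

```text
time: 37.9
tool_pos: [0.4179, 0.3722, 0.3138]
ee_rot: [3.136, -0.154, -0.003]
force: [0.4, -0.4, 0.1]
finger_gap: 0.056
```

```bash
python3 - <<'E'
from h import *
t=camera("top");s=camera("side");cv2.imwrite("pics/top9.png",t);cv2.imwrite("pics/side9.png",s);print(get_obs()["time"],get_obs()["tool_pos"])
a=[rect(im,n,VO,VY,.15,.07,.1,2) for n,im in(("top",t),("side",s))]
q=cv2.resize(s[115:265,185:310],(400,480))[:320];w=cv2.resize(t[120:280,120:360],(400,267));w=np.vstack([w,np.zeros((53,400,3),np.uint8)])
cv2.imwrite("pics/c9.png",np.vstack([np.hstack(a),np.hstack([w,q])[:320]]))
E
```

```text
38.0 [0.41823077 0.37196146 0.31389595]
```

View pics/c9.png

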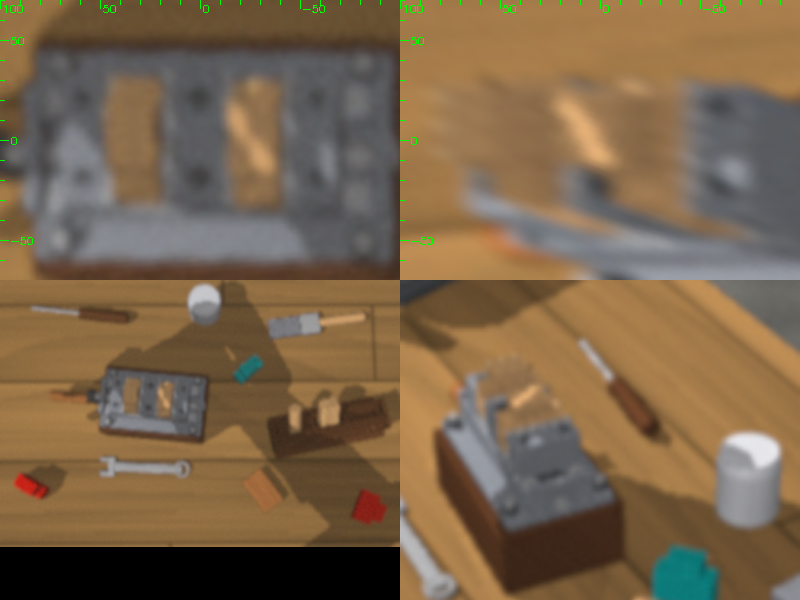

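Picture c9: both blanks stand square between closed jaws, and the bystanders look untouched. But the crank grip shows near top (165,190), which is not where I released it (−1.3 rad), so it may have sprung back. I'll measure it.

```bash
python3 - <<'E'
from h import *
for f,n,b in(("top0","top",(130,165,50,50)),("top9","top",(130,165,50,50)),("side0","side",(185,110,45,55)),("side9","side",(185,110,45,55))):
  im=cv2.imread(f"pics/{f}.png");x,y,w,h=b;c=im[y:y+h,x:x+w].astype(int)
  r=(c[...,2]-c[...,0])/(c.sum(2)+1);sat=(c[...,2]-c[...,1])/(c.sum(2)+1)
  m=sat>np.median(sat)+.05
  N,L,st,ce=cv2.connectedComponentsWithStats(m.astype(np.uint8))
  for i in range(1,N):
    if st[i,4]>12: print(f,st[i,:]+np.array([x,y,0,0,0]),(ce[i]+[x,y]).round(1))
for a in np.arange(-3.14,3.1,.3):
  e=[proj("top",V([-.05*np.sin(a),q,.091+.05*np.cos(a)])).round(0).tolist()+proj("side",V([-.05*np.sin(a),q,.091+.05*np.cos(a)])).round(0).tolist() for q in(.124,.209)];print(round(a,2),e)
E
```

```text
top0 [142 179  25   7  99] [154.  181.8]
top9 [151 187  21   6  53] [160.7 190. ]
side0 [201 122  11  14  80] [205.9 127.8]
-3.14 [[175.0, 192.0, 211.0, 161.0], [150.0, 189.0, 203.0, 148.0]]
-2.84 [[176.0, 187.0, 215.0, 159.0], [150.0, 185.0, 207.0, 147.0]]
-2.54 [[176.0, 183.0, 219.0, 157.0], [150.0, 180.0, 210.0, 144.0]]
-2.24 [[176.0, 179.0, 222.0, 153.0], [150.0, 177.0, 213.0, 141.0]]
-1.94 [[175.0, 176.0, 224.0, 150.0], [149.0, 173.0, 215.0, 138.0]]
-1.64 [[174.0, 174.0, 224.0, 146.0], [148.0, 172.0, 215.0, 134.0]]
-1.34 [[173.0, 173.0, 224.0, 142.0], [146.0, 171.0, 215.0, 130.0]]
-1.04 [[172.0, 174.0, 222.0, 139.0], [145.0, 172.0, 213.0, 127.0]]
-0.74 [[171.0, 176.0, 219.0, 137.0], [143.0, 174.0, 210.0, 125.0]]
-0.44 [[170.0, 180.0, 215.0, 135.0], [142.0, 177.0, 207.0, 124.0]]
-0.14 [[169.0, 184.0, 211.0, 135.0], [140.0, 182.0, 203.0, 123.0]]
0.16 [[168.0, 189.0, 207.0, 136.0], [140.0, 187.0, 198.0, 125.0]]
0.46 [[168.0, 194.0, 203.0, 139.0], [140.0, 192.0, 195.0, 127.0]]
0.76 [[168.0, 199.0, 200.0, 142.0], [140.0, 196.0, 191.0, 130.0]]
1.06 [[169.0, 202.0, 197.0, 145.0], [141.0, 200.0, 189.0, 133.0]]
1.36 [[169.0, 204.0, 196.0, 149.0], [142.0, 202.0, 188.0, 137.0]]
1.66 [[170.0, 205.0, 196.0, 153.0], [143.0, 203.0, 188.0, 141.0]]
1.96 [[172.0, 205.0, 198.0, 157.0], [145.0, 202.0, 190.0, 144.0]]
2.26 [[173.0, 203.0, 200.0, 159.0], [146.0, 200.0, 192.0, 147.0]]
2.56 [[174.0, 200.0, 204.0, 161.0], [148.0, 197.0, 195.0, 148.0]]
2.86 [[175.0, 196.0, 208.0, 161.0], [149.0, 193.0, 199.0, 149.0]]
```

The top mask puts the grip at about −3.1 rad, so the crank sprang back about 100° on release, to roughly where the jaws first met the blanks. I'll take it again, wind it firmly and unload it gently.

```bash
python3 - <<'E'
from h import *
xv=V([1,0,0])-V([0,0,0])
plan(V([-.001,.177,.25]),[0,0,-1],xv,n=10,sgs=(1,))
E
```

```text
t 38.0 at [0.4182 0.372  0.3139] to [0.5376 0.2188 0.25  ] turn/row [0.002, 0.002, -0.005] total [ 0.1  0.1 -0.3]
[[0.45, 0.47, 0.21], [0.45, 0.47, 0.21], [0.45, 0.47, 0.21], [0.45, 0.47, 0.21], [0.45, 0.47, 0.21], [0.45, 0.47, 0.21], [0.45, 0.47, 0.21], [0.44, 0.47, 0.21], [0.44, 0.47, 0.21], [0.44, 0.47, 0.21]]
```

{"api": "apply_moves", "payload": {
  "delta_pos": [
    [0.45,0.47,0.21],
    [0.45,0.47,0.21],
    [0.45,0.47,0.21],
    [0.45,0.47,0.21],
    [0.45,0.47,0.21],
    [0.45,0.47,0.21],
    [0.45,0.47,0.21],
    [0.45,0.47,0.21],
    [0.44,0.47,0.21],
    [0.44,0.47,0.21]
  ],
  "turn": [
    [0,0,-0.05],
    [0,0,0],
    [0,0,0],
    [0,0,0],
    [0,0,0],
    [0,0,0],
    [0,0,0],
    [0,0,0],
    [0,0,0],
    [0,0,0]
  ],
  "jaw": [-0.3,-0.3,-0.3,-0.3,-0.3,-0.3,-0.3,-0.3,-0.3,-0.3]
}}

```text
time: 39.25
tool_pos: [0.5389, 0.2187, 0.2506]
ee_rot: [3.137, -0.145, -0.003]
force: [-0.4, 0.6, -0.7]
finger_gap: 0.0555
```

{"api": "apply_moves", "payload": {
  "delta_pos": [
    [0,0,0.5],
    [0,0,0.7],
    [0,0,0.7],
    [0,0,0.7],
    [0,0,0.7],
    [0,0,0.6],
    [0,0,0.4],
    [0,0,0.3],
    [0,0,0.2],
    [0,0,0]
  ],
  "turn": [
    [0,0,0],
    [0,0,0],
    [0,0,0],
    [0,0,0],
    [0,0,0],
    [0,0,0],
    [0,0,0],
    [0,0,0],
    [0,0,0],
    [0,0,0]
  ],
  "jaw": [-0.3,-0.3,-0.3,-0.3,-0.3,-0.3,-0.3,-0.3,-0.3,-0.3]
}}

```text
time: 40.5
tool_pos: [0.5378, 0.2195, 0.1068]
ee_rot: [3.137, -0.145, -0.004]
force: [-0.4, 0.3, -0.2]
finger_gap: 0.0552
```

```bash
python3 -c "from h import *;crank();print(get_obs()['tool_pos'])"
```

```text
t 40.5 angle 3.119 r 0.0392 y 0.1777 tangential F -0.4 radial 0.2 F [-0.4  0.3 -0.2] gap 0.0552 rot [ 3.137 -0.145 -0.004] j [ 0.29  0.27  1.56 -0.    1.31  0.38]
[0.53778933 0.21954237 0.1068075 ]
```

{"api": "apply_moves", "payload": {
  "delta_pos": [
    [0,0,0.25],
    [0,0,0.25],
    [0,0,0],
    [0,0,0],
    [0,0,0],
    [0,0,0],
    [0,0,0],
    [0,0,0],
    [0,0,0],
    [0,0,0]
  ],
  "turn": [
    [0,0,0],
    [0,0,0],
    [0,0,0],
    [0,0,0],
    [0,0,0],
    [0,0,0],
    [0,0,0],
    [0,0,0],
    [0,0,0],
    [0,0,0]
  ],
  "jaw": [-0.3,-0.3,0,0.2,0.4,0.6,0.8,1,1,1],
  "newtons": 40
}}

```text
time: 41.75
tool_pos: [0.5383, 0.2196, 0.0926]
ee_rot: [3.137, -0.145, -0.001]
force: [2.5, -0.8, 3.9]
finger_gap: 0.0207
```

```bash
python3 -c "from h import *;crank();print(get_obs()['tool_pos'])"
```

```text
t 41.75 angle 3.134 r 0.0534 y 0.1778 tangential F 2.5 radial -3.9 F [ 2.5 -0.8  3.9] gap 0.0207 rot [ 3.137e+00 -1.450e-01 -1.000e-03] j [ 0.29  0.29  1.57 -0.    1.28  0.38]
[0.53826994 0.21958265 0.09263246]
```

{"api": "apply_moves", "payload": {
  "delta_pos": [
    [0.43,0,-0.06],
    [0.4,0,-0.17],
    [0.35,0,-0.26],
    [0.26,0,-0.35],
    [0.17,0,-0.4],
    [0.06,0,-0.43],
    [0,0,0],
    [0,0,0],
    [0,0,0],
    [0,0,0]
  ],
  "turn": [
    [0,0,0],
    [0,0,0],
    [0,0,0],
    [0,0,0],
    [0,0,0],
    [0,0,0],
    [0,0,0],
    [0,0,0],
    [0,0,0],
    [0,0,0]
  ],
  "jaw": [1,1,1,1,1,1,1,1,1,1],
  "newtons": 110
}}

```text
time: 43.0
tool_pos: [0.5893, 0.2146, 0.1365]
ee_rot: [3.137, -0.145, -0.002]
force: [12.6, 2.5, -23.3]
finger_gap: 0.0192
```

```bash
python3 -c "
from h import *
crank();t=camera('top');cv2.imwrite('pics/top10.png',t);s=camera('side');cv2.imwrite('pics/side10.png',s)
def h(f,n,b):
  im=cv2.imread(f);x,y,w,h=b;c=im[y:y+h,x:x+w].astype(int);sat=(c[...,2]-c[...,1])/(c.sum(2)+1)
  m=sat>np.median(sat)+.05
  N,L,st,ce=cv2.connectedComponentsWithStats(m.astype(np.uint8))
  for i in range(1,N):
    if st[i,4]>8: print(f,st[i]+np.array([x,y,0,0,0]),(ce[i]+[x,y]).round(1))
h('pics/top10.png','top',(130,165,50,50));h('pics/side10.png','side',(185,110,45,55))"
```

```text
t 43.0 angle -1.756 r 0.0518 y 0.1777 tangential F -20.7 radial 16.4 F [ 12.6   2.5 -23.3] gap 0.0192 rot [ 3.137e+00 -1.450e-01 -2.000e-03] j [ 0.26  0.34  1.4  -0.    1.4   0.35]
pics/top10.png [158 165  22  50 783] [169.1 189.1]
pics/top10.png [130 169  15  29 319] [136.  184.2]
pics/top10.png [178 176   2  11  17] [178.6 181.9]
pics/side10.png [215 134   5   4  13] [217.2 135.6]
```

{"api": "apply_moves", "payload": {
  "delta_pos": [
    [-0.02,0,0.06],
    [-0.02,0,0.06],
    [0,0,0.06],
    [0,0,0],
    [0,0,0],
    [0,0,0],
    [0,0,0],
    [0,0,0],
    [0,0,0],
    [0,0,0]
  ],
  "turn": [
    [0,0,0],
    [0,0,0],
    [0,0,0],
    [0,0,0],
    [0,0,0],
    [0,0,0],
    [0,0,0],
    [0,0,0],
    [0,0,0],
    [0,0,0]
  ],
  "jaw": [1,1,1,1,1,1,1,1,1,1]
}}

```text
time: 44.35
tool_pos: [0.5882, 0.2148, 0.131]
ee_rot: [3.137, -0.145, -0.002]
force: [13.6, 3.0, -23.4]
finger_gap: 0.0194
```

```bash
python3 -c "
from h import *
crank()"
```

```text
t 44.35 angle -1.863 r 0.052 y 0.1777 tangential F -18.5 radial 19.4 F [ 13.6   3.  -23.4] gap 0.0194 rot [ 3.137e+00 -1.450e-01 -2.000e-03] j [ 0.26  0.34  1.41 -0.    1.38  0.35]
```

The crank does follow my hand, but it pulls back like a spring: about −18 N while backing off, with little friction. I'll unload it slowly along its circle to see where it holds by itself.

{"api": "apply_moves", "payload": {
  "delta_pos": [
    [-0.04,0,0.11],
    [-0.05,0,0.11],
    [-0.06,0,0.11],
    [-0.06,0,0.1],
    [-0.07,0,0.1],
    [-0.08,0,0.1],
    [0,0,0],
    [0,0,0],
    [0,0,0],
    [0,0,0]
  ],
  "turn": [
    [0,0,0],
    [0,0,0],
    [0,0,0],
    [0,0,0],
    [0,0,0],
    [0,0,0],
    [0,0,0],
    [0,0,0],
    [0,0,0],
    [0,0,0]
  ],
  "jaw": [1,1,1,1,1,1,1,1,1,1]
}}

```text
time: 45.6
tool_pos: [0.5777, 0.2159, 0.111]
ee_rot: [3.137, -0.145, -0.0]
force: [16.9, 4.7, -29.7]
finger_gap: 0.0193
```

```bash
python3 -c "
from h import *
crank();print(get_obs()['wrist_torque'])"
```

```text
t 45.6 angle -2.3 r 0.0525 y 0.1778 tangential F -11.2 radial 32.0 F [ 16.9   4.7 -29.7] gap 0.0193 rot [ 3.137 -0.145 -0.   ] j [ 0.27  0.34  1.46 -0.    1.34  0.36]
[ 0.75275959 -2.64135337  0.07876731]
```

{"api": "apply_moves", "payload": {
  "delta_pos": [
    [-0.07,0,0.1],
    [-0.07,0,0.09],
    [-0.08,0,0.08],
    [-0.08,0,0.08],
    [-0.09,0,0.07],
    [-0.09,0,0.06],
    [0,0,0],
    [0,0,0],
    [0,0,0],
    [0,0,0]
  ],
  "turn": [
    [0,0,0],
    [0,0,0],
    [0,0,0],
    [0,0,0],
    [0,0,0],
    [0,0,0],
    [0,0,0],
    [0,0,0],
    [0,0,0],
    [0,0,0]
  ],
  "jaw": [1,1,1,1,1,1,1,1,1,1]
}}

```text
time: 46.85
tool_pos: [0.5594, 0.2176, 0.0971]
ee_rot: [3.137, -0.145, -0.016]
force: [2.8, 5.3, -21.7]
finger_gap: 0.019
```

```bash
python3 -c "
from h import *
crank();print(get_obs()['wrist_torque'])"
```

```text
t 46.85 angle -2.741 r 0.0532 y 0.1779 tangential F -6.4 radial 20.9 F [  2.8   5.3 -21.7] gap 0.019 rot [ 3.137 -0.145 -0.016] j [0.28 0.33 1.51 0.   1.32 0.37]
[ 0.80763817 -0.73568934 -0.04656033]
```

{"api": "apply_moves", "payload": {
  "delta_pos": [
    [0,0,0.06],
    [0,0,0.06],
    [-0.06,0,0.02],
    [0,0,0],
    [0,0,0],
    [0,0,0],
    [0,0,0],
    [0,0,0],
    [0,0,0],
    [0,0,0]
  ],
  "turn": [
    [0,0,0],
    [0,0,0],
    [0,0,0],
    [0,0,0],
    [0,0,0],
    [0,0,0],
    [0,0,0],
    [0,0,0],
    [0,0,0],
    [0,0,0]
  ],
  "jaw": [1,1,1,1,1,1,1,1,1,1]
}}

```text
time: 48.1
tool_pos: [0.5591, 0.2176, 0.0971]
ee_rot: [3.137, -0.145, -0.006]
force: [3.0, 4.5, -22.0]
finger_gap: 0.0188
```

```bash
python3 -c "
from h import *
crank();print(get_obs()['wrist_torque'])"
```

```text
t 48.1 angle -2.746 r 0.053 y 0.1778 tangential F -6.1 radial 21.2 F [  3.    4.5 -22. ] gap 0.0188 rot [ 3.137 -0.145 -0.006] j [0.28 0.32 1.51 0.   1.31 0.37]
[ 0.74860322 -0.48195525 -0.13296574]
```

{"api": "apply_moves", "payload": {
  "delta_pos": [
    [0,0,0],
    [0,0,0],
    [0,0,0],
    [0,0,0],
    [0,0,0],
    [0,0,0],
    [0,0,0],
    [0,0,0],
    [0,0,0],
    [0,0,0]
  ],
  "turn": [
    [0,0,0],
    [0,0,0],
    [0,0,0],
    [0,0,0],
    [0,0,0],
    [0,0,0],
    [0,0,0],
    [0,0,0],
    [0,0,0],
    [0,0,0]
  ],
  "jaw": [0.7,0.65,0.6,0.55,0.5,0.45,0.4,0.38,0.36,0.34],
  "newtons": 20
}}

```text
time: 49.35
tool_pos: [0.5605, 0.2173, 0.1025]
ee_rot: [3.137, -0.144, 0.002]
force: [-4.2, 0.0, 0.2]
finger_gap: 0.0282
```

```bash
python3 -c "
from h import *
crank();print(get_obs()['wrist_torque'],get_obs()['tool_pos'])"
```

```text
t 49.35 angle -2.676 r 0.0487 y 0.1776 tangential F -3.7 radial -2.1 F [-4.2  0.   0.2] gap 0.0282 rot [ 3.137e+00 -1.440e-01  2.000e-03] j [ 0.28  0.32  1.51 -0.    1.31  0.37]
[-0.06094146  0.69684398 -0.01247966] [0.56046981 0.21730715 0.10247035]
```

{"api": "apply_moves", "payload": {
  "delta_pos": [
    [0,0,0],
    [0,0,0],
    [0,0,0],
    [0,0,0],
    [0,0,0],
    [0,0,0],
    [0,0,0],
    [0,0,0],
    [0,0,0],
    [0,0,0]
  ],
  "turn": [
    [0,0,0],
    [0,0,0],
    [0,0,0],
    [0,0,0],
    [0,0,0],
    [0,0,0],
    [0,0,0],
    [0,0,0],
    [0,0,0],
    [0,0,0]
  ],
  "jaw": [0.32,0.3,0.28,0.26,0.24,0.22,0.2,0.2,0.2,0.2]
}}

```text
time: 50.6
tool_pos: [0.5596, 0.2175, 0.0991]
ee_rot: [3.137, -0.145, -0.003]
force: [-2.1, -1.6, 0.3]
finger_gap: 0.0338
```

```bash
python3 -c "
from h import *
crank();print(get_obs()['wrist_torque'],get_obs()['tool_pos'])"
```

```text
t 50.6 angle -2.72 r 0.0514 y 0.1778 tangential F -1.7 radial -1.1 F [-2.1 -1.6  0.3] gap 0.0338 rot [ 3.137e+00 -1.450e-01 -3.000e-03] j [ 0.28  0.32  1.51 -0.    1.31  0.37]
[-0.16312266  0.32119967  0.02816685] [0.55960465 0.21753322 0.09911967]
```

{"api": "apply_moves", "payload": {
  "delta_pos": [
    [0,0,0],
    [0,0,0],
    [0,0,0],
    [0,0,0],
    [0,0,0],
    [0,0,0],
    [0,0,0],
    [0,0,0],
    [0,0,0],
    [0,0,0]
  ],
  "turn": [
    [0,0,0],
    [0,0,0],
    [0,0,0],
    [0,0,0],
    [0,0,0],
    [0,0,0],
    [0,0,0],
    [0,0,0],
    [0,0,0],
    [0,0,0]
  ],
  "jaw": [0.17,0.14,0.11,0.08,0.04,0,-0.1,-0.2,-0.3,-0.3]
}}

```text
time: 51.85
tool_pos: [0.5597, 0.2176, 0.0992]
ee_rot: [3.137, -0.145, -0.003]
force: [-0.1, -0.4, -0.3]
finger_gap: 0.0557
```

```bash
python3 -c "
from h import *
crank();print(get_obs()['wrist_torque'],get_obs()['tool_pos'])
s=camera('side');cv2.imwrite('pics/side11.png',s)
for f in('side9','side10','side11'):
  x,y,w,h=190,120,40,50;c=cv2.imread(f'pics/{f}.png')[y:y+h,x:x+w].astype(int);sat=(c[...,2]-c[...,1])/(c.sum(2)+1)
  N,L,st,ce=cv2.connectedComponentsWithStats((sat>.17).astype(np.uint8))
  print(f,[(st[i].tolist(),(ce[i]+[x,y]).round(1).tolist()) for i in range(1,N) if st[i,4]>5])
"
```

```text
t 51.85 angle -2.718 r 0.0513 y 0.1778 tangential F -0.2 radial 0.2 F [-0.1 -0.4 -0.3] gap 0.0557 rot [ 3.137e+00 -1.450e-01 -3.000e-03] j [ 0.28  0.32  1.51 -0.    1.31  0.37]
[-0.01924662 -0.01833891  0.00131869] [0.55968361 0.21755067 0.09918903]
side9 [([7, 43, 5, 7, 18], [198.3, 166.9])]
side10 [([7, 43, 5, 7, 17], [198.4, 166.8])]
side11 [([7, 43, 5, 7, 19], [198.2, 167.0])]
```

{"api": "apply_moves", "payload": {
  "delta_pos": [
    [-0.15,0,0],
    [-0.15,0,-0.05],
    [0,0,-0.3],
    [0,0,-0.5],
    [0,0,-0.7],
    [0,0,-0.8],
    [0,0,-0.8],
    [0,0,-0.8],
    [0,0,-0.8],
    [0,0,-0.8]
  ],
  "turn": [
    [0,0,0],
    [0,0,0],
    [0,0,0],
    [0,0,0],
    [0,0,0],
    [0,0,0],
    [0,0,0],
    [0,0,0],
    [0,0,0],
    [0,0,0]
  ],
  "jaw": [-0.3,-0.3,-0.3,-0.3,-0.3,-0.3,-0.3,-0.3,-0.3,-0.3]
}}

```text
time: 53.15
tool_pos: [0.5512, 0.2186, 0.2682]
ee_rot: [3.138, -0.145, 0.0]
force: [-0.5, -1.0, 0.1]
finger_gap: 0.0559
```

{"api": "apply_moves", "payload": {
  "delta_pos": [
    [-0.4,-0.4,-0.5],
    [-0.8,-0.6,0],
    [-0.9,-0.7,0],
    [-0.9,-0.7,0],
    [-0.9,-0.7,0],
    [-0.9,-0.7,0],
    [-0.6,-0.5,0],
    [-0.2,-0.2,0],
    [0,0,0],
    [0,0,0]
  ],
  "turn": [
    [0,0,0],
    [0,0,0],
    [0,0,0],
    [0,0,0],
    [0,0,0],
    [0,0,0],
    [0,0,0],
    [0,0,0],
    [0,0,0],
    [0,0,0]
  ],
  "jaw": [-0.3,-0.3,-0.3,-0.3,-0.3,-0.3,-0.3,-0.3,-0.3,-0.3]
}}

```text
time: 54.4
tool_pos: [0.3966, 0.368, 0.2808]
ee_rot: [3.137, -0.146, -0.003]
force: [-0.1, 0.4, -0.0]
finger_gap: 0.0555
```

```bash
python3 - <<'E'
from h import *
t=camera("top");cv2.imwrite("pics/top12.png",t);print(get_obs()["time"],get_obs()["tool_pos"],get_obs()["force"].round(1))
a=cv2.imread("pics/top9.png")
def sl(im):
  x,y,w,h=130,165,50,50;c=im[y:y+h,x:x+w].astype(int);sat=(c[...,2]-c[...,1])/(c.sum(2)+1)
  N,L,st,ce=cv2.connectedComponentsWithStats((sat>np.median(sat)+.05).astype(np.uint8))
  return [(st[i].tolist(),(ce[i]+[x,y]).round(1).tolist()) for i in range(1,N) if st[i,4]>12]
print("top9",sl(a),"top12",sl(t))
for z in(-3.2,-3.1,-3,-2.9,-2.8,-2.7):print(z,proj("top",V([-.05*np.sin(z),.1665,.091+.05*np.cos(z)])).round(1))
d=cv2.absdiff(t,a).max(2)
for k,(x,y,w,h) in dict(vise=(178,165,70,55),rack=(275,180,85,50),wrench=(178,222,60,20),offcut=(262,228,30,30),tin=(228,118,30,32)).items():print(k,"changed px",int((d[y:y+h,x:x+w]>40).sum()))
E
```

```text
54.45 [0.39672754 0.36794286 0.2808108 ] [ 0.6 -0.2  0.3]
top9 [([21, 22, 21, 6, 53], [160.7, 190.0])] top12 [([20, 20, 15, 5, 47], [156.6, 187.4])]
-3.2 [162.4 191.4]
-3.1 [162.6 189.9]
-3 [162.8 188.4]
-2.9 [162.9 186.9]
-2.8 [163.  185.4]
-2.7 [163.  183.9]
vise changed px 186
rack changed px 68
wrench changed px 0
offcut changed px 30
tin changed px 136
```

```bash
python3 -c "
from cell import *
print(finish_job(),get_obs()['time'])"
```

```text
the job is handed in; nothing more can be done
the job is handed in; nothing more can be done
```

I put the blank in the empty left station and closed both jaws on the two blanks. The crank would not keep the full tightening, though, so I can't say they are held as firmly as you asked. The job is handed in, at about 54.5 s of the 67 s allowed.

**Blank:** I took the shouldered blank out of the rack's -y bay. I stood it on the bar until I felt about 5 N of contact, then released it without a drop. In the last picture I viewed, taken after the first winding, both blanks stood square between closed jaws. My rough reading of that picture was under 1 mm off centre across the jaw width.

**Crank:**
- **First winding:** I wound about 655°, to roughly 80° past first resistance, with about 27 N at the grip. When I let go it sprang back about 100°, to roughly where the jaws first meet the blanks.
- **Second winding:** I wound it again to about 21 N, then unloaded it slowly along its circle. It pulled back like a spring, with very little friction, until close to where it now rests.
- **Where it rests:** The last colour measurement puts it about 0.15 rad further clamped than after the first release. By my estimate the grip left is what about 2.5 N at the handle gives. That is less than the full 60° of tightening described.

**Last checks:** The gripper is open and clear of everything, and the wrist force reads about zero. The last viewed picture showed nothing moved on the bench or in the rack. After the second winding I only compared pixels with that picture. The wrench area was unchanged. The vise, rack, tin and offcut areas differed (30–186 pixels); I took that for the arm's shadow but did not confirm it.

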